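# Knock out a jammed taper sleeve and nest two tapers loosely

## Task

The taper sleeve has been pushed home in the holder ring: swing the sprung knock-out lever to its stop to free it and let the lever return. Then slide the sleeve back along the channel into the ring only until about 10 mm of its taper still shows, lay the slim-nosed arbor in the channel behind it and slide that into the sleeve's back until about 10 mm of its taper still shows, so that both tapers stay loose. Do not ram the tapers together, and leave the short stub arbor and the valves where they are.

Things in the scene. Friction and masses are not known exactly. Their poses are not given: they have to be found in the camera images.
- fixture: Grey base plate 290 x 90 x 10 mm, fixed. Origin on the bench under the ring's front face; x runs along the channel to the ring and lever, z up. Plate from x = -190 to 100 mm. Open V channel of two 45-degree rails (tops 34 mm above the bench, within 31 mm either side) from x = -185 to -6 mm: an eight-sided body dropped in it centres itself, axis 45 mm above the bench. Lever posts at x = 56 to 76 mm, 128 mm high.
- holder_ring: Upright dark steel block fixed at the channel's end, fixture x = 0 to 26 mm, 66 mm wide, top 78 mm above the bench. Origin in the centre of its bore at the front face (towards the channel), 45 mm above the bench; axes as the fixture's. The tapered through bore is 39.5 mm wide here and narrows inwards by 0.26 mm per mm.
- knock_lever (a joint): Sprung knock-out lever behind the ring, hinged 115 mm above the bench at fixture x = 64 mm. 0 = rest (upright), 0.42 rad = at its stop. Grows as the handle is pushed along the fixture's +x (away from the channel); its lower end then drives the sleeve about 22 mm back out of the ring. The spring returns it to 0. About 5 N at the handle at the stop, a few N more while the sleeve slides.
- lever_handle (a point): Middle of the lever's black cross handle, a round bar 18 mm thick and 60 mm long, along the fixture's y; 80 mm above the hinge (195 mm above the bench at rest). Free on the channel's side.
- sleeve: Steel taper sleeve, 0.3 to 0.6 kg, lying in the channel with its nose home in the ring. Origin on its axis at the shoulder; x along the nose (to the ring). Eight-sided body 44 mm across flats, x = -45 to 0 mm; round tapered nose, x = 0 (40 mm wide) to 55 mm (26 mm wide). The taper that shows is the distance from shoulder to the ring's front face; it takes hold at about 3 mm.
- sleeve_back (a point): Centre of the sleeve's flat back face, 45 mm behind its shoulder, x as the sleeve's. In it is a tapered bore, 22.6 mm wide at the mouth, 45 mm deep, narrowing by 0.26 mm per mm; closed fingertips may slip into it, so push on the rim, about 10 mm wide all round.
- arbor: Slim-nosed steel arbor, 0.28 to 0.5 kg, lying on the bench on the robot's side of the fixture. Origin on its axis at the shoulder (22 mm above the bench as it lies); x along the nose. Eight-sided body 44 mm across flats, x = -45 to 0 mm, vertical side flats 18 mm high; tapered nose, x = 0 (23 mm wide) to 40 mm (13 mm wide). It takes hold in the sleeve's back when about 3 mm of taper shows.
- stub_arbor: Bystander: the same eight-sided body with a short thick nose (35 mm wide, 24 mm long), which does not fit the sleeve. Origin and axes as the arbor's. It lies on the same side of the fixture; the two may be swapped.
- valve_small: Bystander: upright grey valve body, 38 x 46 x 86 mm, between the two arbors. Origin under its foot.
- valve_large: Bystander: upright dark valve body, 74 x 90 x 122 mm, on the far side of the fixture. Origin under its foot.
Mind the look-alikes: they are no part of the job. What is shaped like the arbor but red or yellow is not meant.

How it is judged:
On the way, in this order (a step that is already met when the one before it is completed fails the run):
1. the lever is swung to its stop (within 0.04 rad) (value of joint knock_lever above 0.38 rad), for 0.05 s.
2. the lever has returned and the sleeve stands knocked out, more than 17 mm of taper showing (value of joint knock_lever below 0.05 rad and x of sleeve in the frame of holder_ring below -0.017 m), for 0.1 s.
3. the sleeve lies in the ring with 5 to 15 mm of taper showing (x of sleeve in the frame of holder_ring between -0.015 and -0.005 m and y of sleeve in the frame of holder_ring between -0.003 and 0.003 m and z of sleeve in the frame of holder_ring between -0.003 and 0.003 m and angle between the x axis of sleeve and the x axis of fixture, either way round below 0.06 rad), for 0.3 s.
At the end, for the whole second after the job is handed in: Sleeve in the channel, in line with the ring, with 5 to 15 mm of its taper showing; arbor in line behind it, nose in the sleeve's back, with 5 to 15 mm of its taper showing (both within 3 mm of the axis and 0.06 rad); both at rest; lever back at rest (under 0.05 rad) (all of step 3 and x of arbor in the frame of sleeve_back between -0.015 and -0.005 m and y of arbor in the frame of sleeve_back between -0.003 and 0.003 m and z of arbor in the frame of sleeve_back between -0.003 and 0.003 m and angle between the x axis of arbor and the x axis of sleeve, either way round below 0.06 rad and value of joint knock_lever below 0.05 rad and linear speed of each of sleeve, arbor below 0.01 m/s); the robot touches nothing.
It fails at once if the sleeve is rammed into the ring (over 15 N) (contact force between sleeve and holder_ring above 15 N).
It fails at once if the arbor is rammed into the sleeve (over 15 N) (contact force between arbor and sleeve above 15 N).
It fails at once if the stub_arbor is moved more than 30 mm or tipped (distance of stub_arbor from where it was at the start of the episode above 0.03 m or angle between stub_arbor's own z axis and vertical above 0.3 rad).
It fails at once if the valve_small is moved more than 30 mm or tipped (distance of valve_small from where it was at the start of the episode above 0.03 m or angle between valve_small's own z axis and vertical above 0.3 rad).
It fails at once if the valve_large is moved more than 30 mm or tipped (distance of valve_large from where it was at the start of the episode above 0.03 m or angle between valve_large's own z axis and vertical above 0.3 rad).
It also fails if it takes over 72 s, if anything falls off the work surface, if the arm or the gripper's body presses on something with over 40 N, if the wrist force passes 120 N, or if a joint passes its speed limit or range.

## Robot

A 7-joint arm with a two-finger parallel gripper is mounted at the origin on a cart in front of the work surface, level with it; the furniture and walls round the work are solid. World frame = base frame: x ahead of the robot, y to its left, z up, the work surface at z = 0. Lengths are in m, angles in rad, forces in N, time in s.
With the tool pointing down it reaches from about 0.4 to 0.875 m from the base axis. Payload 6.5 kg.
Tool frame: the origin (TCP) lies midway between the tips of the shut fingers; the grasp point (between the pads) lies 19 mm behind it; z points along the fingers, x is the direction in which the jaws open and shut, and the axes are right-handed (so a half turn about z gives the same grasp; the last joint's range is limited). The gripper opens to 88 mm and grips with 3 to 60 N. Pads are 18 mm wide; open, the fingers measure 123 mm over their backs; the gripper's body (75 mm by 187 mm) begins 45 mm behind the grasp point.
Start: joints at [-1.403, 0.536, -0.004, 1.538, 0.003, 1.067, -0.071], TCP at [0.151, 0.632, 0.213] pointing down, gripper open.
Joint ranges: [-2.7, 2.7], [-0.37, 2.16], [-1.27, 1.26], [0.24, 2.4], [-1.31, 4.45], [0.19, 1.91], [-2.76, 2.76]. Speed limits (rad/s): [2.39, 2.39, 3.14, 3.14, 3.14, 3.14, 3.14].

## Interface

Orientations are given as a unit quaternion [x, y, z, w].
In Python, from cell import ctrl, imaging gives the robot as it stands. The module is installed in compiled form; this text tells all that it offers.
- The arm moves only by the tool play_rows, never from a script. Its argument "increments" is a list that holds one entry, the list of rows, each a list of 5 numbers: the opening in per cent of the stroke, from 0 (shut) to 100 (fully open), then the shift along the tool's x, y, z in mm, then the turn about the tool's z in rad. A call has 1 to 12 rows; each row shifts and turns the pose as measured when the row begins, along the tool's axes as they then stand; what a row does not reach is not made up. A row lasts 1/8 s, in which the tool goes at most 62.5 mm and 10.7 degrees, less where a joint would pass 70% of its speed; a pose out of reach is approached as far as the arm can. A call with a gripper value outside its range is refused whole. The fingers move at their own pace and stop on an object; "force" is the grip in N (left out, the last holds). Time passes only in rows, so rows that do not move let the fingers close. It gives the time, the measured TCP pose, the force and the opening at its end, in the units of the state.
- ctrl.get_state(): the state, without advancing time (a new reading comes with each control period).
- imaging.get_image(name): name is "scene" or "top"; returns the picture (480x640x3 uint8, red, green, blue); there is no depth.
- imaging.get_calibration(name): a dict with "fovy" (degrees; the focal length in pixels is half the picture's height over the tangent of half this angle, whatever the lens; pixels are square), "cx", "cy" (the principal point, pixels), "R" (3x3) and "t" (3): a world point X has camera coordinates R X + t. Camera axes: x right, y down, z forward; pixel columns grow to the right and rows downward; lengths in m; the calibration is good to about 2 mm. A picture is of the moment at which its call begins. get_calibration takes no time and is no camera call.
- ctrl.job_done(): hands the job in, once; it reports no verdict.
The state is a dict: "t": time; "joint_pos": joint angles; "qvel": joint speeds; "effort": joint torques, N m; "tool_pos": TCP position; "tool_rot": TCP orientation; "wrist_force": force on the tool from outside, world axes, zero at the start; "moment": the same for the moment, N m; "grip_width": opening from 0.0 (shut) to 1.0 (fully open).
Only numpy, scipy, OpenCV 4.12 (cv2) and the standard library are available. Lean on these libraries where they do the work, as an engineer would, in place of code of your own. Each camera call takes 0.05 s, during which the arm holds its last target.

## Working session

There is one attempt and no reset: what is moved stays moved. The work goes in short steps, Python scripts to look and compute and a tool call to move; the robot and the scene stay as the last step left them, time stands still between calls to the robot, and variables do not carry over. Pictures are saved under pics/ and viewed, and the job is handed in when it is done.

Besides the shell and the picture viewer there is one more tool, called after "Request:" by a JSON object that holds its "fn" and its "kwargs", one argument or row to a line. play_rows: Moves the arm, as the interface text tells. Its arguments: {"type":"object","properties":{"increments":{"type":"array","items":{"type":"array","items":{"type":"array","items":{"type":"number"}}}},"force":{"type":"number"}},"required":["increments"]}

```bash
mkdir -p pics; ls
python3 - <<'E'
from cell import ctrl, imaging
import cv2,json
s=ctrl.get_state();print(s)
for n in("scene","top"):
    im=imaging.get_image(n);cv2.imwrite(f"pics/{n}0.png",im[:,:,::-1]);c=imaging.get_calibration(n);print(n,c)
E
```

```text
pics
{'t': 0.0, 'joint_pos': array([-1.40317511,  0.53719316, -0.00439667,  1.53887458,  0.00259125,
        1.06730237, -0.07119062]), 'qvel': array([-0.00065739, -0.00141804,  0.0017834 , -0.00059572,  0.00043614,
       -0.00128536, -0.00123753]), 'effort': array([ 7.08746556e-04, -5.70979571e+01,  9.91050638e-01, -2.51601255e+01,
       -5.62247867e-02,  1.79883552e-02,  1.61226617e-04]), 'tool_pos': array([0.15049123, 0.63165116, 0.21252146]), 'tool_rot': array([ 7.84746954e-01,  6.19815645e-01, -6.48468716e-04,  6.03651299e-04]), 'wrist_force': array([ 0.67323794,  0.46520784, -0.27656825]), 'moment': array([ 0.00252527,  0.03216462, -0.00548094]), 'grip_width': 0.9977884007036621}
scene {'fovy': 54.436330838951875, 'cx': 310.463691817909, 'cy': 240.63913076678085, 'R': array([[ 0.49316613, -0.86987195,  0.01048591],
       [-0.59799801, -0.34773464, -0.72213503],
       [ 0.63181132,  0.34986198, -0.69167265]]), 't': array([-0.41732397,  0.37177571,  0.64135071])}
top {'fovy': 42.08460219931369, 'cx': 305.43177095282505, 'cy': 232.07825728220234, 'R': array([[-0.02175285, -0.9996595 , -0.01441167],
       [-0.98907876,  0.02361997, -0.14548301],
       [ 0.14577388,  0.01108961, -0.98925578]]), 't': array([-0.1164735 ,  0.59518459,  1.12913763])}
```

View pics/scene0.png

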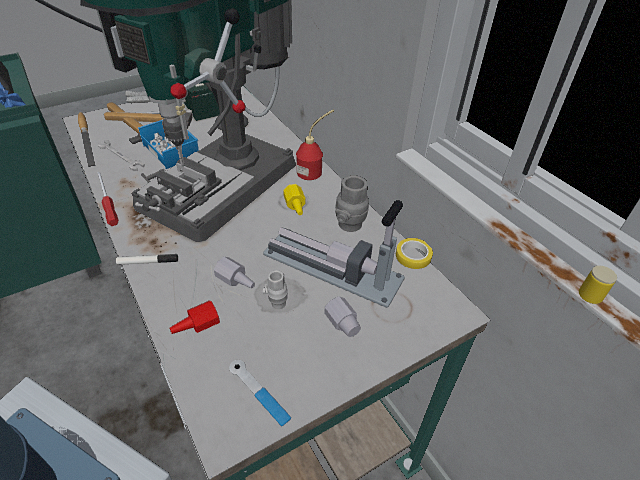

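View pics/top0.png

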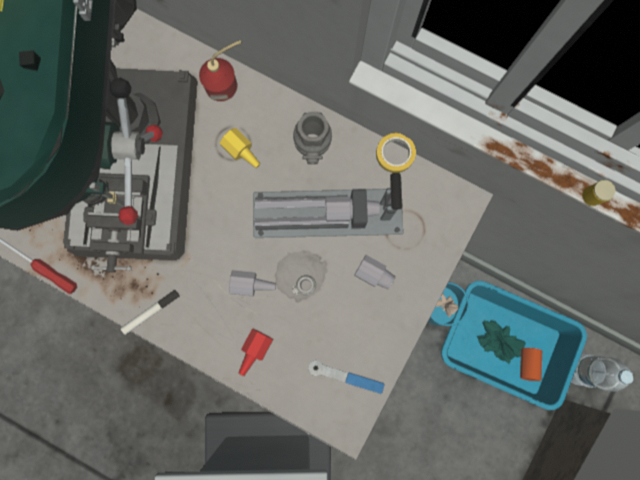

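```bash
cat > h.py <<'E'
import numpy as np,cv2
from cell import ctrl, imaging
def cal(n):
    c=imaging.get_calibration(n);f=240/np.tan(np.radians(c["fovy"])/2);return c,f
def proj(n,X):
    c,f=cal(n);p=np.atleast_2d(X)@np.array(c["R"]).T+c["t"];return np.c_[f*p[:,0]/p[:,2]+c["cx"],f*p[:,1]/p[:,2]+c["cy"]]
def ray(n,u,v):
    c,f=cal(n);R=np.array(c["R"]);o=-R.T@c["t"];d=R.T@np.array([(u-c["cx"])/f,(v-c["cy"])/f,1]);return o,d
def pz(n,u,v,z):
    o,d=ray(n,u,v);return o+d*(z-o[2])/d[2]
def crop(n,src,x0,y0,w,h,k,out,im=None):
    im=cv2.imread(src) if im is None else im
    cv2.imwrite(out,cv2.resize(im[y0:y0+h,x0:x0+w],None,fx=k,fy=k,interpolation=cv2.INTER_CUBIC))
E
python3 - <<'E'
from h import *
crop("top","pics/top0.png",240,170,180,130,4.4,"pics/t1.png")
crop("scene","pics/scene0.png",200,190,220,150,3.6,"pics/s1.png")
E
```

```text
(no output)
```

View pics/t1.png

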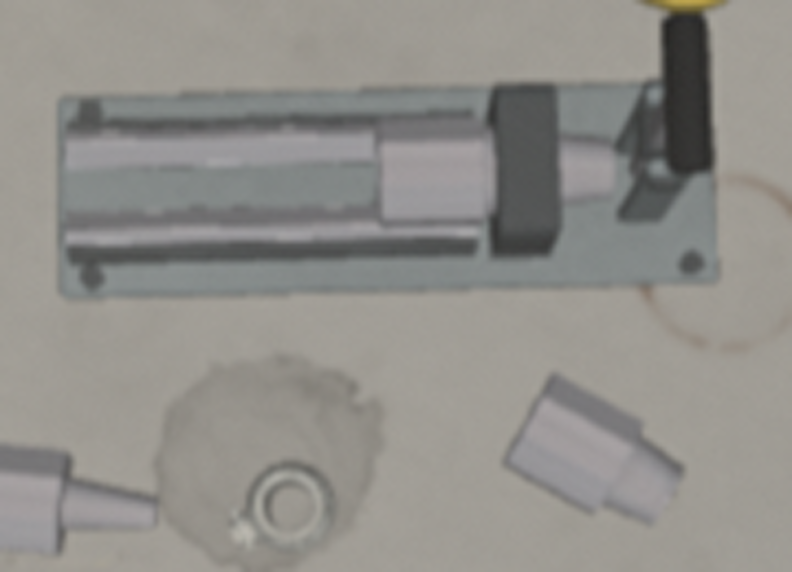

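View pics/s1.png

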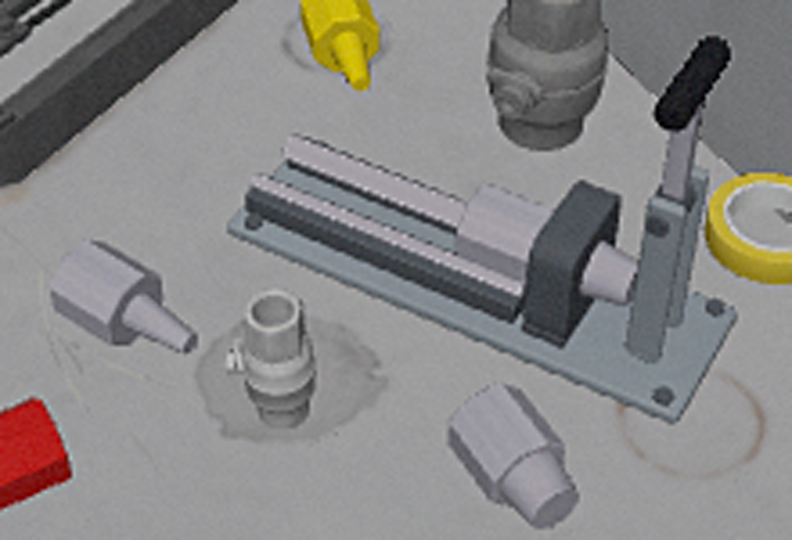

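```bash
cat > fit.py <<'E'
from h import *
from scipy.optimize import least_squares
T=lambda p:(p[0]/4.4+240,p[1]/4.4+170)
S=lambda p:(p[0]/3.6+200,p[1]/3.6+190)
def fit(obs,x0,yaw=None):
    def W(p,P): c,s=np.cos(p[2]),np.sin(p[2]);return [p[0]+c*P[0]-s*P[1],p[1]+s*P[0]+c*P[1],P[2]]
    def r(p): return np.concatenate([proj(n,W(p,P))[0]-uv for n,uv,P in obs])
    s=least_squares(r,x0,loss="soft_l1");return s.x,r(s.x).reshape(-1,2).round(1)
E
python3 - <<'E'
from fit import *
o=[("top",T((60,98)),(-.19,.045,.01)),("top",T((62,297)),(-.19,-.045,.01)),("top",T((718,280)),(.1,-.045,.01)),
("scene",S((228,222)),(-.19,-.045,.01)),("scene",S((676,408)),(.1,-.045,.01)),("scene",S((735,313)),(.1,.045,.01)),
("top",T((558,88)),(.026,.033,.078)),("top",T((550,232)),(.026,-.033,.078)),("top",T((497,232)),(0,-.033,.078)),("top",T((497,88)),(0,.033,.078))]
F,r=fit(o,[.6,0,-1.57]);print(F,F[2]+np.pi/2);print(r)
# predictions
c,s=np.cos(F[2]),np.sin(F[2])
W=lambda x,y,z:[F[0]+c*x-s*y,F[1]+s*x+c*y,z]
print("handle",W(.064,0,.195),proj("top",W(.064,0,.195)),proj("scene",W(.064,0,.195)))
print("sleeve back mid",W(-.048,0,.045))
for n,uvs in(("top",[(380,128),(380,220)]),):
  for q in uvs: print(pz(n,*T(q),.054))
# handle points
for n,q in(("top",T((687,14))),("top",T((692,170))),("scene",S((713,45))),("scene",S((675,122)))):
  w=pz(n,*q,.195); d=w[:2]-F[:2]; print(n,w,"fix",d@[c,s],d@[-s,c])
# arbor flat/top
E
python3 - <<'E'
from h import *
crop("top","pics/top0.png",220,255,180,75,4.4,"pics/t2.png")
crop("scene","pics/scene0.png",205,245,160,110,5,"pics/s2.png")
E
```

```text
[ 0.63296422 -0.21831532 -1.57528482] -0.004488496318398871
[[-0.9 -0.3]
 [-1.1  0.1]
 [ 0.2  1.1]
 [-0.8 -0.6]
 [ 0.6  1.9]
 [ 1.5 -1.9]
 [-0.3 -1.7]
 [ 2.7  1. ]
 [ 0.5  1.3]
 [-0.6 -1.5]]
handle [np.float64(0.6326769606901281), np.float64(-0.28231467114238173), 0.195] [[396.19306548 192.15276926]] [[392.7079877  212.20039334]]
sleeve back mid [np.float64(0.6331796705898024), np.float64(-0.17031579935004282), 0.045]
[ 0.65222797 -0.17071789  0.054     ]
[ 0.61253005 -0.16966021  0.054     ]
top [ 0.66461381 -0.28359147  0.195     ] fix 0.0651334396231267 0.0319422538382173
top [ 0.60511915 -0.28289755  0.195     ] fix 0.06470656444942559 -0.02755492172547388
scene [ 0.66225844 -0.28036185  0.195     ] fix 0.06191442043870897 0.029572420435435492
scene [ 0.59987327 -0.28635103  0.195     ] fix 0.06818355309974732 -0.03278524213289037
```

View pics/t2.png

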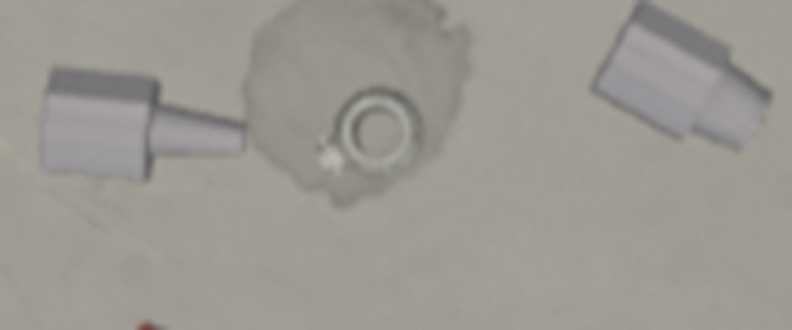

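View pics/s2.png

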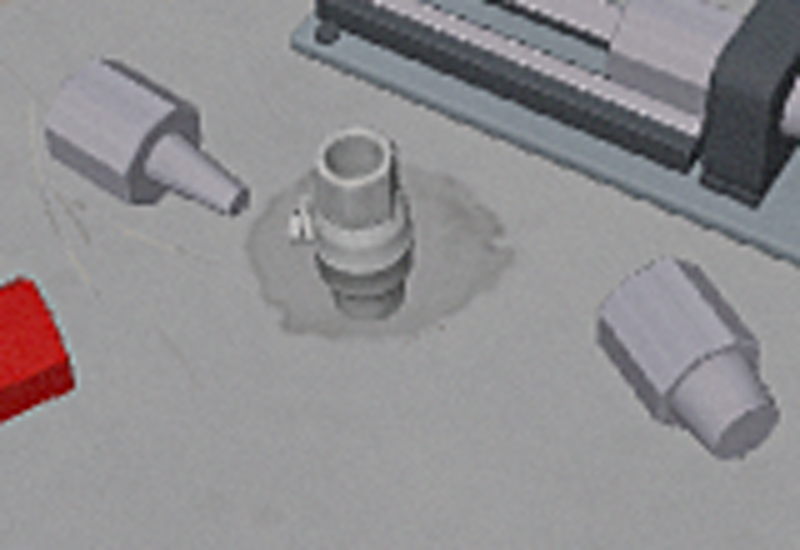

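Run:
```python
from fit import *
A=lambda p:(p[0]/4.4+220,p[1]/4.4+255)
B=lambda p:(p[0]/5+205,p[1]/5+245)
o=[("top",A((43,172)),(-.045,-.022,.031)),("top",A((53,67)),(-.045,.022,.031)),("top",A((158,80)),(0,.022,.031)),("top",A((148,181)),(0,-.022,.031)),
("top",A((245,138)),(.04,0,.0265)),("scene",B((240,197)),(.04,0,.022)),("scene",B((134,203)),(0,-.009,.0)),("scene",B((200,115)),(0,.022,.031)),("scene",B((47,128)),(-.045,-.022,.031)),("scene",B((102,60)),(-.045,.009,.044))]
F,r=fit(o,[.5,0.05,-1.57]);print(F,F[2]+np.pi/2);print(r)
for nm,(x,y) in dict(valve=(378,132),stub=(680,80)).items(): print(nm,pz("top",*A((x,y)),.086 if nm=="valve" else .03))
c,f=cal("top");print(-np.array(c["R"]).T@c["t"])
```

```text
[ 0.49671335 -0.03264849 -1.68767126] -0.11687493069177157
[[-0.1 -0. ]
 [ 0.2  0.5]
 [ 0.1 -0.2]
 [-0.1  0.2]
 [ 0.4  0.4]
 [ 0.4  0.7]
 [ 4.4  0.3]
 [ 0.3 -1.6]
 [-0.9 -1.2]
 [-1.8 -1.1]]
valve [ 0.49046293 -0.12927834  0.086     ]
stub [ 0.51315111 -0.25793217  0.03      ]
[ 0.42155204 -0.14301378  1.2019166 ]
```

Run:
```python
from h import *
print("valveL", [pz("top",u,v,.122).round(3) for u,v in((296,133),(331,133),(313,113),(313,152),(313,160))])
print("scene valveL base",pz("scene",351,226,0.0).round(3),[pz("scene",u,207,.04).round(3) for u in(335,369)])
for z in(.3,.4,.5,.6): print(z,[pz("top",u,v,z).round(2) for u,v in((0,230),(95,185),(108,130),(130,215))])
for z in(.3,.4,.5,.6): print(z,[pz("scene",u,v,z).round(2) for u,v in((85,5),(130,65),(180,75),(238,105),(178,90))])
crop("top","pics/top0.png",280,95,70,70,8,"pics/t3.png")
crop("scene","pics/scene0.png",60,0,260,240,2.5,"pics/s3.png")
```

```text
valveL [array([ 0.761, -0.118,  0.122]), array([ 0.759, -0.181,  0.122]), array([ 0.797, -0.149,  0.122]), array([ 0.725, -0.148,  0.122]), array([ 0.71 , -0.147,  0.122])]
scene valveL base [ 0.767 -0.152  0.   ] [array([ 0.765, -0.11 ,  0.04 ]), array([ 0.804, -0.176,  0.04 ])]
0.3 [array([0.57, 0.32, 0.3 ]), array([0.63, 0.18, 0.3 ]), array([0.72, 0.16, 0.3 ]), array([0.59, 0.12, 0.3 ])]
0.4 [array([0.55, 0.27, 0.4 ]), array([0.61, 0.14, 0.4 ]), array([0.68, 0.13, 0.4 ]), array([0.57, 0.1 , 0.4 ])]
0.5 [array([0.54, 0.21, 0.5 ]), array([0.59, 0.11, 0.5 ]), array([0.65, 0.09, 0.5 ]), array([0.55, 0.07, 0.5 ])]
0.6 [array([0.52, 0.16, 0.6 ]), array([0.56, 0.07, 0.6 ]), array([0.62, 0.06, 0.6 ]), array([0.53, 0.04, 0.6 ])]
0.3 [array([0.9 , 0.73, 0.3 ]), array([0.68, 0.34, 0.3 ]), array([0.69, 0.22, 0.3 ]), array([0.65, 0.05, 0.3 ]), array([0.64, 0.18, 0.3 ])]
0.4 [array([0.69, 0.44, 0.4 ]), array([0.52, 0.15, 0.4 ]), array([0.53, 0.06, 0.4 ]), array([ 0.5 , -0.07,  0.4 ]), array([0.49, 0.03, 0.4 ])]
0.5 [array([0.48, 0.16, 0.5 ]), array([ 0.36, -0.04,  0.5 ]), array([ 0.37, -0.1 ,  0.5 ]), array([ 0.35, -0.2 ,  0.5 ]), array([ 0.34, -0.13,  0.5 ])]
0.6 [array([ 0.27, -0.13,  0.6 ]), array([ 0.21, -0.23,  0.6 ]), array([ 0.21, -0.27,  0.6 ]), array([ 0.2 , -0.32,  0.6 ]), array([ 0.2 , -0.28,  0.6 ])]
```

View pics/t3.png

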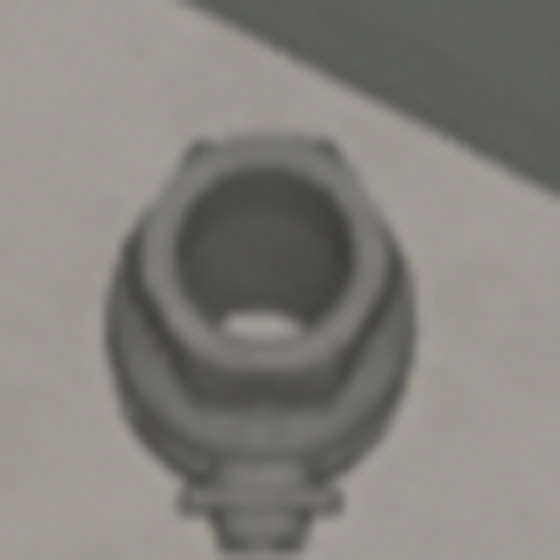

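View pics/s3.png

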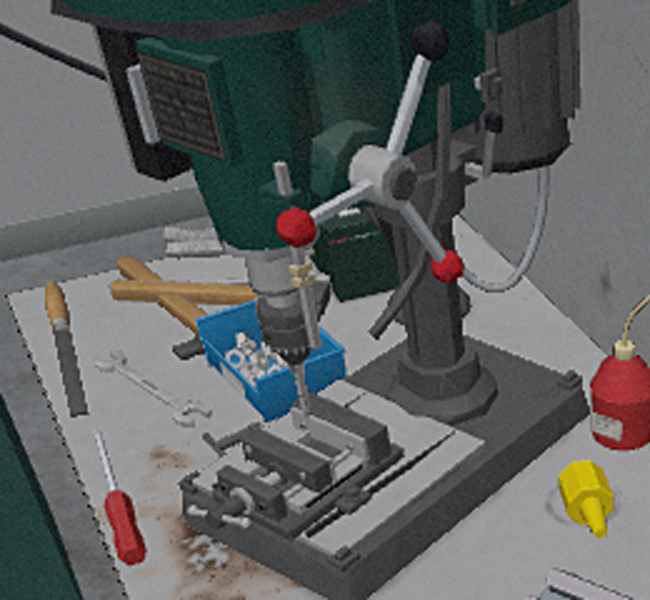

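```bash
cat >> h.py <<'E'
from scipy.spatial.transform import Rotation as Ro
def go(x,y,z,yaw=None,s=None):
    s=s or ctrl.get_state();R=Ro.from_quat(s["tool_rot"]).as_matrix();d=R.T@(np.array([x,y,z])-s["tool_pos"])*1000
    a=np.arctan2(R[1,0],R[0,0]); 
    print("t",round(s["t"],2),"pos",s["tool_pos"].round(4),"toolx yaw",round(a,4),"shift",d.round(1),"turn",None if yaw is None else round(a-yaw,4),"F",np.round(s["wrist_force"],1),"w",round(s["grip_width"],3),"z",R[:,2].round(3),"j7",round(s["joint_pos"][6],2));return d
E
python3 -c "
from h import *
go(.30,.40,.23,-.0045)"
```

```text
t 0.1 pos [0.1505 0.6318 0.2127] toolx yaw 1.3371 shift [-190.9  199.1  -17. ] turn 1.3416 F [-0.2  0.3  0.5] w 0.996 z [-0.    -0.001 -1.   ] j7 -0.07
```

Request:
{"fn": "play_rows", "kwargs": {
  "increments": [
    [[0,-30,32,-10,0],[0,-40,42,-10,0],[0,-40,42,0,0],[0,-40,42,0,0],[0,-40,42,0,0]]
  ]
}}

```text
t: 0.72
tool_pos: [0.3015, 0.3968, 0.231]
tool_rot: [0.782, 0.623, -0.002, 0.0]
wrist_force: [0.7, 0.7, -0.4]
grip_width: 0.459
```

```bash
python3 -c "
from h import *
go(.37,.20,.23,-.0045)"
```

```text
t 0.72 pos [0.3015 0.3968 0.231 ] toolx yaw 1.3454 shift [-176.5  110.7    1.4] turn 1.3499 F [ 0.7  0.7 -0.4] w 0.459 z [-0.002 -0.003 -1.   ] j7 0.35
```

Request:
{"fn": "play_rows", "kwargs": {
  "increments": [
    [[0,-44,28,0,0],[0,-44,28,0,0],[0,-44,28,0,0],[0,-44,28,0,0],[0,0,0,0,0.18],[0,0,0,0,0.18],[0,0,0,0,0.18],[0,0,0,0,0.18],[0,0,0,0,0.18],[0,0,0,0,0.18],[0,0,0,0,0.18],[0,0,0,0,0.09]]
  ]
}}

```text
t: 2.22
tool_pos: [0.3728, 0.1858, 0.2296]
tool_rot: [1.0, -0.029, -0.003, 0.003]
wrist_force: [-0.2, 0.2, -0.4]
grip_width: 0.004
```

```bash
python3 -c "
from h import *
go(.46,.0,.23,-.0045);go(.633,-.24,.23)"
```

```text
t 2.23 pos [0.3728 0.1858 0.2296] toolx yaw -0.0578 shift [ 97.8 180.5   0.2] turn -0.0533 F [-0.2  0.2 -0.4] w 0.004 z [-0.006 -0.006 -1.   ] j7 -0.58
t 2.23 pos [0.3728 0.1858 0.2296] toolx yaw -0.0578 shift [284.4 410.1   0.7] turn None F [-0.2  0.2 -0.4] w 0.004 z [-0.006 -0.006 -1.   ] j7 -0.58
```

Request:
{"fn": "play_rows", "kwargs": {
  "increments": [
    [[0,24,45,0,-0.053],[0,24,45,0,0],[0,24,45,0,0],[0,24,45,0,0],[0,35,44,0,0],[0,35,44,0,0],[0,35,44,0,0],[0,35,44,0,0],[0,30,38,0,0],[0,0,0,0,0]]
  ]
}}

```text
t: 3.48
tool_pos: [0.6421, -0.2196, 0.2265]
tool_rot: [1.0, 0.002, -0.005, 0.002]
wrist_force: [0.0, 0.7, 0.6]
grip_width: 0.004
```

```bash
python3 -c "
from h import *
go(.633,-.25,.178,-.0045)
for n in('scene','top'):cv2.imwrite(f'pics/{n}1.png',imaging.get_image(n)[:,:,::-1])
crop('','pics/scene1.png',280,130,200,150,4,'pics/s4.png')"
```

```text
t 3.48 pos [ 0.6421 -0.2196  0.2265] toolx yaw 0.004 shift [-8.7 30.1 48.7] turn 0.0085 F [0.  0.7 0.6] w 0.004 z [-0.009 -0.005 -1.   ] j7 0.5
```

View pics/s4.png

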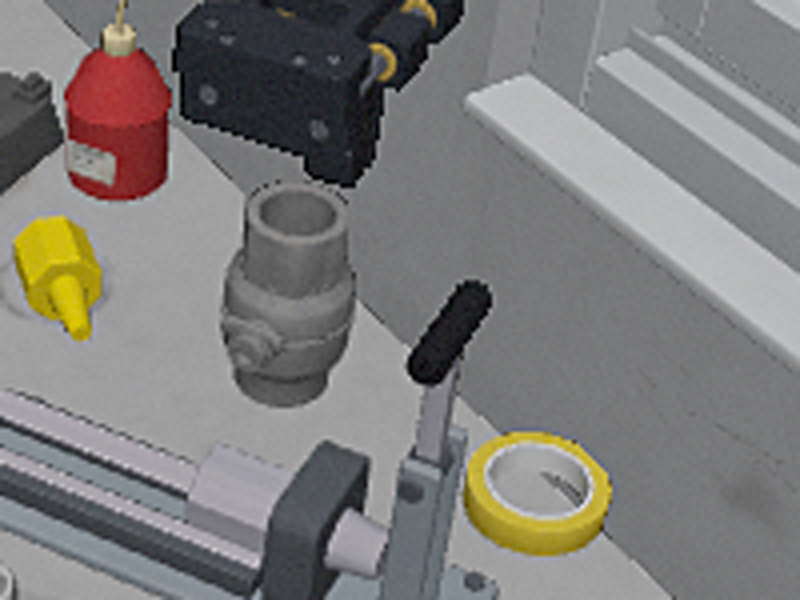

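View pics/top1.png

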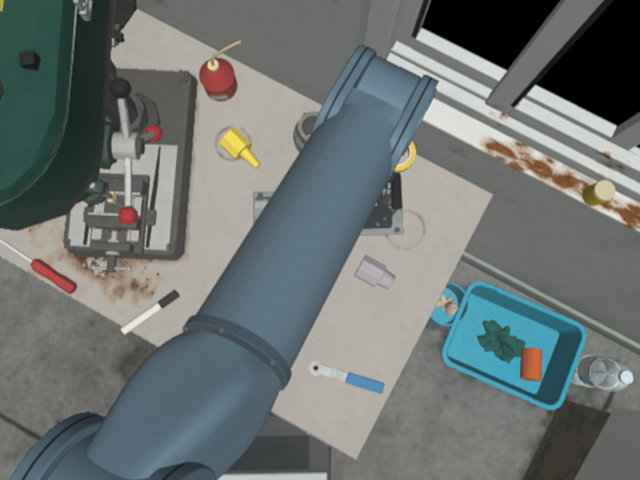

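```bash
python3 -c "
from h import *
print(proj('scene',[[.642,-.2196,.2265],[.633,-.2823,.195]]))"
```

```text
[[363.63083646 183.6560283 ]
 [392.7713519  212.0932033 ]]
```

View pics/scene1.png

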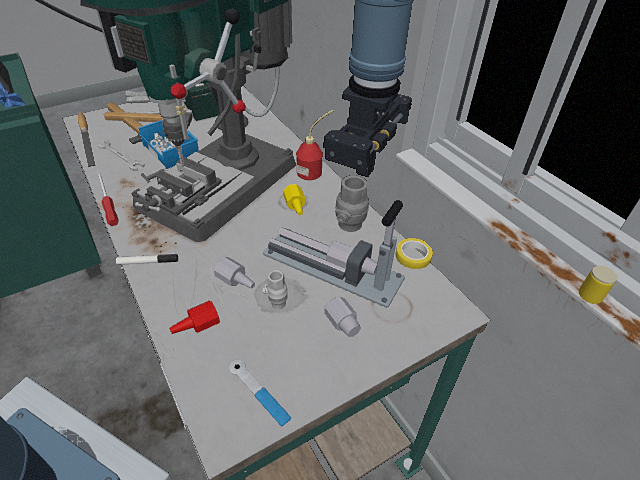

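```bash
python3 -c "
from h import *
im=cv2.imread('pics/scene1.png');crop('','',310,90,110,110,7,'pics/s5.png',im)
p=(proj('scene',[[.642,-.2196,.2265]])[0]-[310,90])*7;print(p)"
```

```text
[375.41585524 655.59219811]
```

View pics/s5.png

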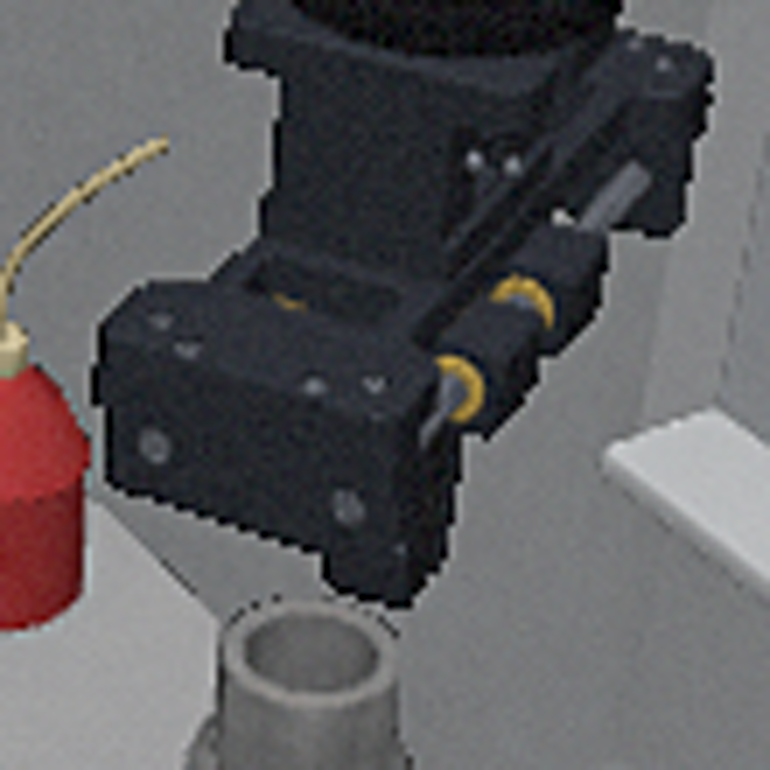

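```bash
python3 -c "
from h import *
P=[[.548,-.182,.2905],[.548,-.257,.2905],[.736,-.257,.2905],[.6245,-.2286,.2265],[.6595,-.2286,.2265],[.6245,-.2106,.2265]]
print((proj('scene',P)-[310,90])*7)"
```

```text
[[ 67.82509491 591.74636851]
 [376.11087639 696.58589524]
 [693.15333056 298.42441516]
 [378.75469202 704.05957331]
 [437.28559729 630.26225582]
 [312.33141812 681.41944579]]
```

Request:
{"fn": "play_rows", "kwargs": {
  "increments": [
    [[0,-8,12,16,0.008],[0,0,0,12,0],[0,0,0,0,0]]
  ]
}}

```text
t: 3.95
tool_pos: [0.6311, -0.2247, 0.1965]
tool_rot: [1.0, 0.001, -0.006, -0.0]
wrist_force: [0.3, 0.6, 0.5]
grip_width: 0.005
```

```bash
python3 -c "
from h import *
d=go(.633,-.25,.178,-.0045)
im=imaging.get_image('scene')[:,:,::-1].copy();cv2.imwrite('pics/scene2.png',im)
s=ctrl.get_state();print(s['joint_pos'].round(3))
R=Ro.from_quat(s['tool_rot']).as_matrix()
p=s['tool_pos'];P=[p+R@np.array([a,b,0]) for a in(-.0175,.0175) for b in(-.009,.009)]
for q in proj('scene',P): cv2.circle(im,tuple(int(round(v)) for v in q),1,(0,0,255),-1)
crop('','',310,90,130,150,5,'pics/s6.png',im)"
```

```text
t 3.95 pos [ 0.6311 -0.2247  0.1965] toolx yaw 0.0019 shift [ 2.1 25.3 18.4] turn 0.0064 F [0.3 0.6 0.5] w 0.005 z [-0.012  0.001 -1.   ] j7 0.53
[-0.057  0.64   0.513  1.506 -0.332  1.094  0.53 ]
```

View pics/s6.png

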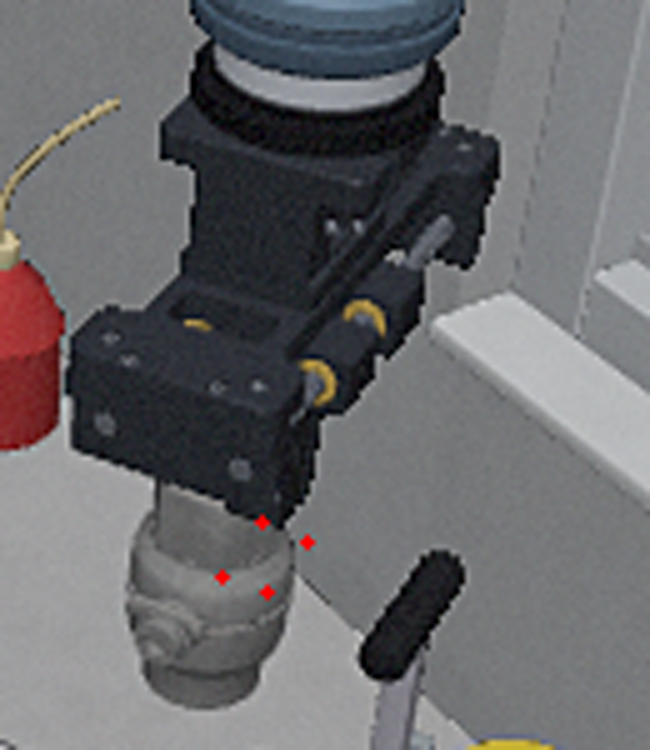

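Request:
{"fn": "play_rows", "kwargs": {
  "increments": [
    [[0,2,12,12,0.006],[0,0,10,4,0],[0,0,6,0,0],[0,0,4,0,0]]
  ]
}}

```text
t: 4.5
tool_pos: [0.6337, -0.2595, 0.1806]
tool_rot: [1.0, -0.002, -0.005, 0.0]
wrist_force: [-0.4, -0.2, -0.5]
grip_width: 0.007
```

```bash
python3 -c "
from h import *
d=go(.633,-.264,.180,-.0045)
im=imaging.get_image('scene')[:,:,::-1].copy();cv2.imwrite('pics/scene3.png',im)
crop('','',310,90,130,150,5,'pics/s7.png',im)"
```

```text
t 4.5 pos [ 0.6337 -0.2595  0.1806] toolx yaw -0.0043 shift [-0.7  4.5  0.6] turn 0.0002 F [-0.4 -0.2 -0.5] w 0.007 z [-0.01 -0.   -1.  ] j7 0.58
```

View pics/s7.png

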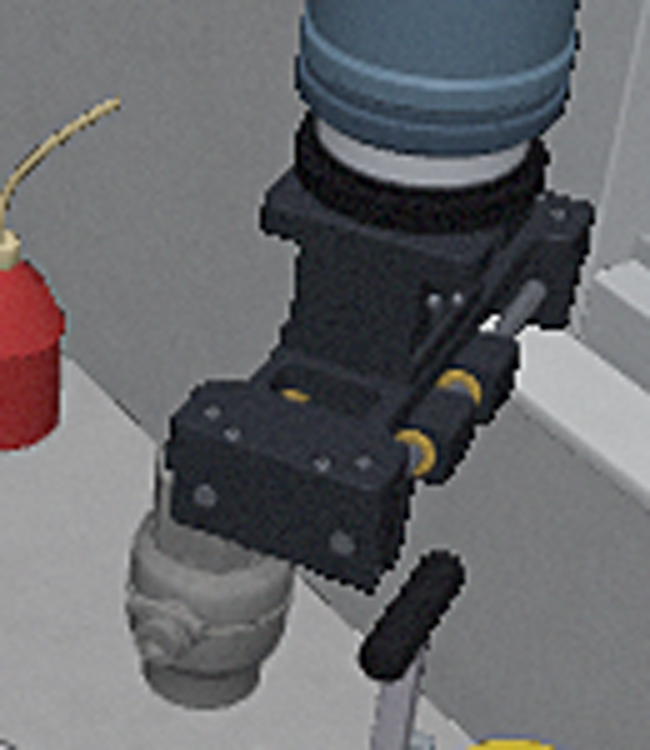

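Request:
{"fn": "play_rows", "kwargs": {
  "increments": [
    [[0,0,3,0,0],[0,0,3,0,0],[0,0,3,0,0],[0,0,3,0,0]]
  ]
}}

```text
t: 5.05
tool_pos: [0.634, -0.2723, 0.1812]
tool_rot: [1.0, -0.002, -0.004, 0.0]
wrist_force: [-0.4, -0.6, -0.0]
grip_width: 0.001
```

```bash
python3 -c "
from h import *
d=go(.633,-.264,.180,-.0045)
im=imaging.get_image('scene')[:,:,::-1].copy();cv2.imwrite('pics/scene4.png',im)
crop('','',310,90,130,150,5,'pics/s8.png',im)"
```

```text
t 5.05 pos [ 0.634  -0.2723  0.1812] toolx yaw -0.004 shift [-1.1 -8.3  1.2] turn 0.0005 F [-0.4 -0.6 -0. ] w 0.001 z [-0.009 -0.001 -1.   ] j7 0.59
```

View pics/s8.png

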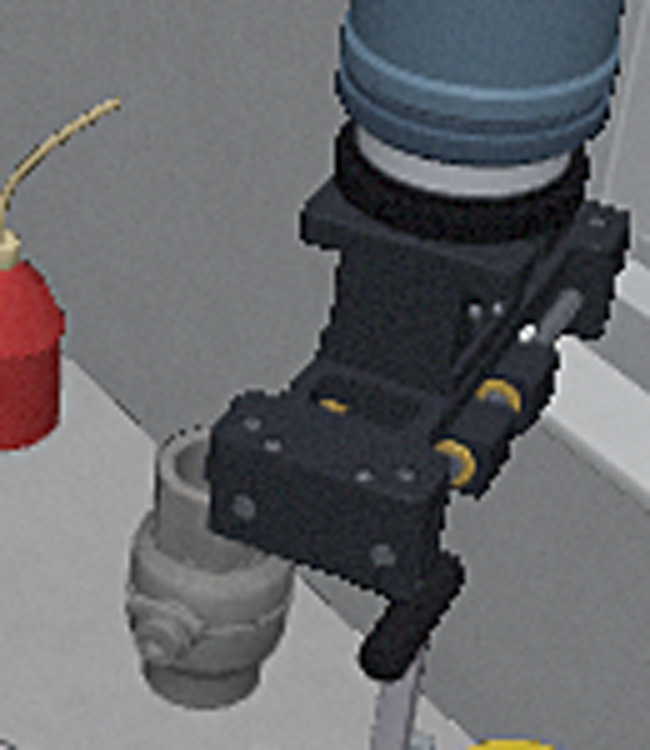

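Request:
{"fn": "play_rows", "kwargs": {
  "increments": [
    [[0,0,-18,0,0],[0,0,0,14,0],[0,0,0,14,0],[0,0,4,0,0],[0,0,3,0,0]]
  ]
}}

```text
t: 5.72
tool_pos: [0.6334, -0.2596, 0.1502]
tool_rot: [1.0, -0.002, -0.005, 0.0]
wrist_force: [-0.1, -0.1, 0.2]
grip_width: 0.002
```

```bash
python3 -c "
from h import *
d=go(.633,-.264,.180,-.0045)
im=imaging.get_image('scene')[:,:,::-1].copy();cv2.imwrite('pics/scene5.png',im)
crop('','',310,90,130,150,5,'pics/s9.png',im)"
```

```text
t 5.72 pos [ 0.6334 -0.2596  0.1502] toolx yaw -0.003 shift [ -0.7   4.4 -29.8] turn 0.0015 F [-0.1 -0.1  0.2] w 0.002 z [-0.01 -0.   -1.  ] j7 0.59
```

View pics/s9.png

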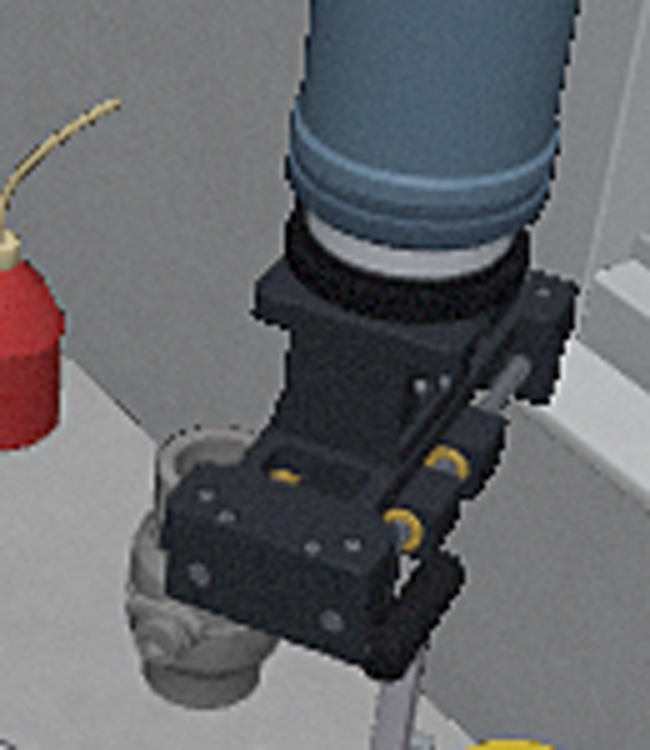

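Request:
{"fn": "play_rows", "kwargs": {
  "increments": [
    [[0,0,3,0,0],[0,0,3,0,0],[0,0,2,0,0]]
  ]
}}

```text
t: 6.15
tool_pos: [0.6335, -0.2676, 0.1508]
tool_rot: [1.0, -0.002, -0.005, -0.001]
wrist_force: [-1.0, 2.0, 1.2]
grip_width: 0.002
```

```bash
python3 -c "
from h import *
d=go(.633,-.264,.180,-.0045)"
```

```text
t 6.15 pos [ 0.6335 -0.2676  0.1508] toolx yaw -0.0032 shift [ -0.8  -3.7 -29.2] turn 0.0013 F [-1.   2.   1.2] w 0.002 z [-0.01   0.002 -1.   ] j7 0.6
```

Request:
{"fn": "play_rows", "kwargs": {
  "increments": [
    [[0,0,4,1,0],[0,0,4,1,0],[0,0,4,1,0],[0,0,4,1,0],[0,0,3,1,0]]
  ]
}}

```text
t: 6.78
tool_pos: [0.6352, -0.2781, 0.1474]
tool_rot: [1.0, 0.001, -0.005, -0.008]
wrist_force: [-3.3, 9.6, 5.7]
grip_width: 0.004
```

```bash
python3 -c "
from h import *
d=go(.633,-.299,.15,-.0045)
im=imaging.get_image('scene')[:,:,::-1].copy();cv2.imwrite('pics/scene6.png',im)
crop('','',310,150,130,150,5,'pics/s10.png',im)"
```

```text
t 6.78 pos [ 0.6352 -0.2781  0.1474] toolx yaw 0.0025 shift [-2.3 20.8 -2.9] turn 0.007 F [-3.3  9.6  5.7] w 0.004 z [-0.01   0.016 -1.   ] j7 0.63
```

View pics/s10.png

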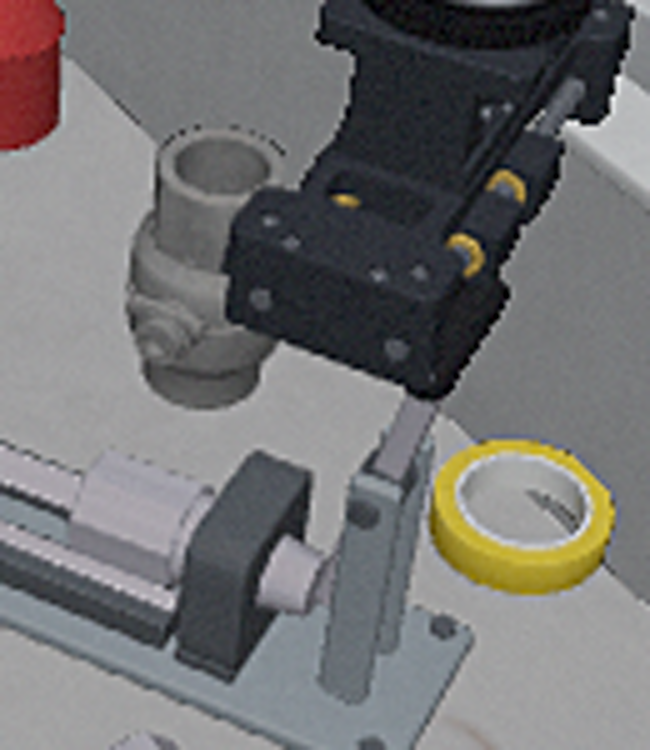

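Request:
{"fn": "play_rows", "kwargs": {
  "increments": [
    [[0,-2,-16,0,0],[0,0,-8,0,0],[0,0,0,15,0],[0,0,0,3,0]]
  ]
}}

```text
t: 7.32
tool_pos: [0.6329, -0.254, 0.1285]
tool_rot: [1.0, 0.001, -0.004, -0.006]
wrist_force: [-0.1, -0.3, -0.4]
grip_width: 0.005
```

```bash
python3 -c "
from h import *
d=go(.633,-.267,.13,-.0045)"
```

```text
t 7.33 pos [ 0.6329 -0.254   0.1285] toolx yaw 0.0023 shift [ 0.  13.  -1.7] turn 0.0068 F [-0.1 -0.3 -0.4] w 0.005 z [-0.009  0.013 -1.   ] j7 0.61
```

Request:
{"fn": "play_rows", "kwargs": {
  "increments": [
    [[0,0,8,0,0],[0,0,6,0,0],[0,0,4,0,0],[0,0,3,0,0]]
  ]
}}

```text
t: 7.82
tool_pos: [0.6328, -0.2738, 0.1278]
tool_rot: [1.0, 0.001, -0.005, -0.009]
wrist_force: [-1.3, 6.7, 4.3]
grip_width: 0.005
```

```bash
python3 -c "
from h import *
d=go(.633,-.267,.13,-.0045)"
```

```text
t 7.83 pos [ 0.6328 -0.2738  0.1278] toolx yaw 0.0025 shift [ 0.2 -6.9 -2.1] turn 0.007 F [-1.3  6.7  4.3] w 0.005 z [-0.011  0.018 -1.   ] j7 0.63
```

Request:
{"fn": "play_rows", "kwargs": {
  "increments": [
    [[0,0,7,0,0],[0,0,7,0,0],[0,0,7,0,0],[0,0,7,0,0]]
  ]
}}

```text
t: 8.32
tool_pos: [0.6325, -0.2769, 0.1277]
tool_rot: [0.999, 0.007, -0.011, -0.03]
wrist_force: [-6.0, 16.0, 10.9]
grip_width: 0.007
```

```bash
python3 -c "
from h import *
d=go(.633,-.299,.13,-.0045)
im=imaging.get_image('scene')[:,:,::-1].copy();cv2.imwrite('pics/scene7.png',im)
crop('','',310,150,130,150,5,'pics/s11.png',im)"
```

```text
t 8.32 pos [ 0.6325 -0.2769  0.1277] toolx yaw 0.0152 shift [ 0.1 21.9 -3.6] turn 0.0197 F [-6.  16.  10.9] w 0.007 z [-0.023  0.059 -0.998] j7 0.67
```

View pics/s11.png

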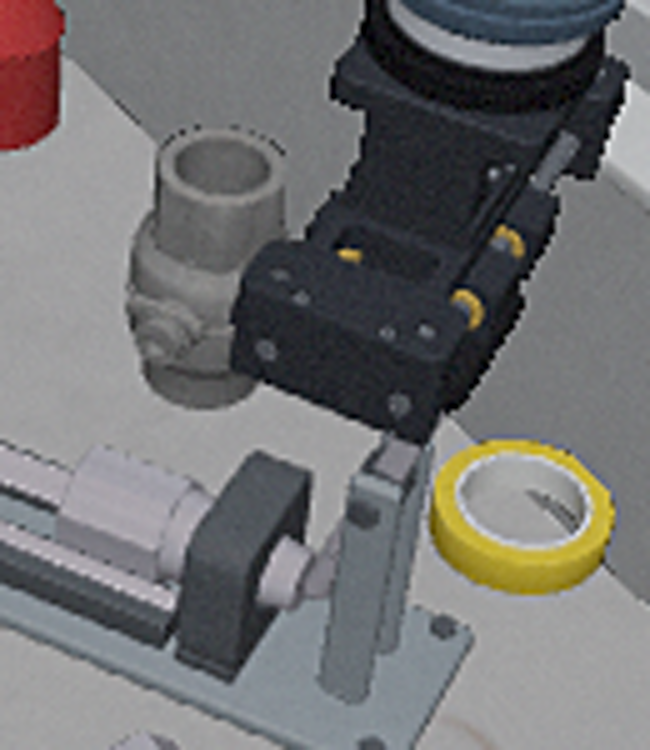

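```bash
python3 -c "
from h import *
def tri(a,b):
    o1,d1=ray('scene',*a);o2,d2=ray('top',*b)
    A=np.c_[d1,-d2];k,r,_,_=np.linalg.lstsq(A,o2-o1,rcond=None);print((o1+d1*k[0]).round(3),(o2+d2*k[1]).round(3))
tri((398,155),(350,80)); tri((405,151),(362,64))
for z in (0,):print([pz('top',u,v,0).round(3) for u,v in((130,10),(490,195),(350,120))])
s=ctrl.get_state();print(s['effort'].round(2),s['moment'].round(3),s['joint_pos'].round(3),s['wrist_force'])
"
```

```text
[ 0.837 -0.214  0.173] [ 0.837 -0.214  0.173]
[ 0.856 -0.221  0.174] [ 0.863 -0.235  0.178]
[array([1.071, 0.222, 0.   ]), array([ 0.663, -0.492,  0.   ]), array([ 0.823, -0.224,  0.   ])]
[ 7.170e+00 -5.803e+01  1.578e+01 -2.406e+01  2.450e+00 -4.150e+00
  2.000e-02] [ 3.294  1.169 -0.037] [ 0.095  0.764  0.451  1.455 -0.404  1.06   0.668] [-4.8974767  15.11280999  9.35188871]
```

View pics/scene7.png

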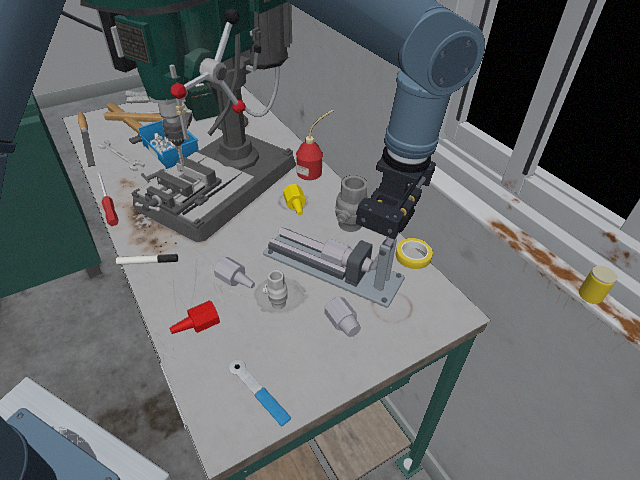

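```bash
python3 -c "
import cv2,numpy as np
a=cv2.imread('pics/scene0.png')[225:295,310:410];b=cv2.imread('pics/scene7.png')[225:295,310:410]
cv2.imwrite('pics/c.png',cv2.resize(np.vstack([a,b]),None,fx=4.2,fy=4.2,interpolation=cv2.INTER_CUBIC))"
```

```text
(no output)
```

View pics/c.png

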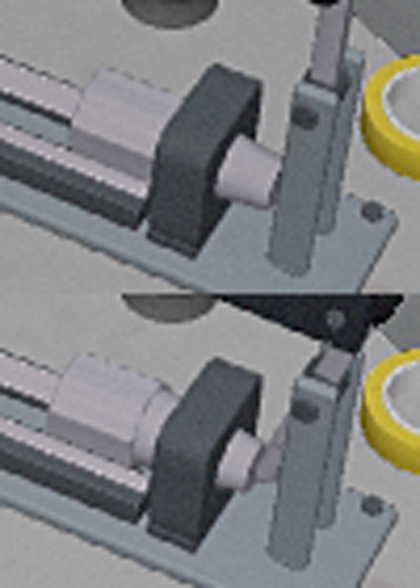

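```bash
python3 -c "
from h import *
print(proj('scene',[[.613,-.1703,.054],[.613,-.1603,.054]]))"
```

```text
[[327.33753614 253.3734536 ]
 [322.93419863 251.59079817]]
```

Request:
{"fn": "play_rows", "kwargs": {
  "increments": [
    [[0,0,24,0,0],[0,0,14,0,0]]
  ]
}}

```text
t: 8.62
tool_pos: [0.6322, -0.2816, 0.1267]
tool_rot: [0.998, 0.015, -0.019, -0.058]
wrist_force: [-16.2, 31.2, 29.9]
grip_width: 0.003
```

```bash
python3 -c "
from h import *
d=go(.633,-.299,.13,-.0045)
im=imaging.get_image('scene')[:,:,::-1].copy();cv2.imwrite('pics/scene8.png',im)
crop('','',310,150,130,150,5,'pics/s12.png',im)
d=go(.633,-.299,.13,-.0045)"
```

```text
t 8.62 pos [ 0.6322 -0.2816  0.1267] toolx yaw 0.0325 shift [ 0.1 16.9 -5.3] turn 0.037 F [-16.2  31.2  29.9] w 0.003 z [-0.039  0.115 -0.993] j7 0.71
t 8.68 pos [ 0.6322 -0.2818  0.1268] toolx yaw 0.0322 shift [ 0.2 16.7 -5.2] turn 0.0367 F [-15.8  36.2  30.4] w 0.007 z [-0.039  0.116 -0.992] j7 0.71
```

View pics/s12.png

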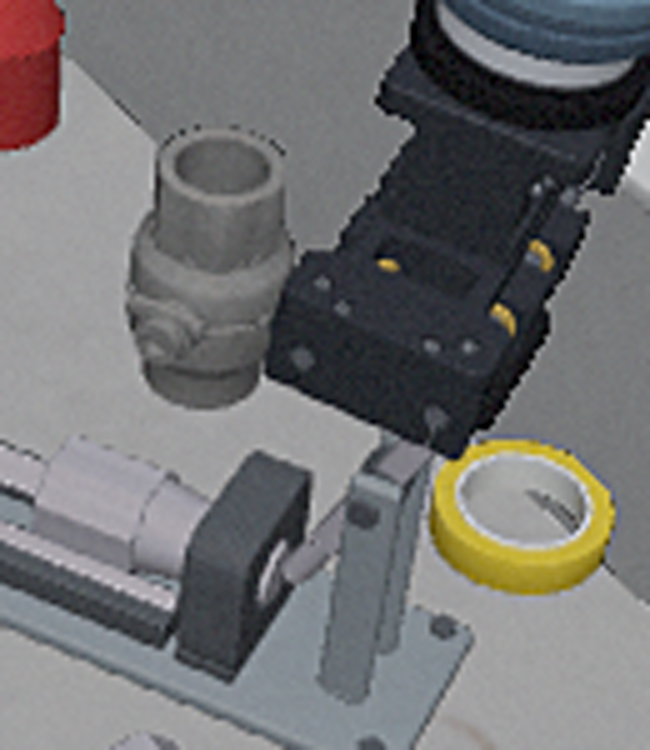

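Request:
{"fn": "play_rows", "kwargs": {
  "increments": [
    [[0,0,-12,0,0],[0,0,-12,0,0],[0,0,-12,0,0],[0,0,-12,0,0],[0,0,-12,-10,0],[0,0,0,0,0]]
  ]
}}

```text
t: 9.43
tool_pos: [0.631, -0.2213, 0.1461]
tool_rot: [0.998, 0.015, -0.018, -0.058]
wrist_force: [0.2, 0.3, 0.6]
grip_width: 0.004
```

```bash
python3 -c "
from h import *
d=go(.633,-.299,.13,-.0045)
im=imaging.get_image('scene')[:,:,::-1].copy();cv2.imwrite('pics/scene9.png',im)
cv2.imwrite('pics/s13.png',cv2.resize(im[90:290,270:450],None,fx=3,fy=3,interpolation=cv2.INTER_CUBIC))
"
```

```text
t 9.43 pos [ 0.631  -0.2213  0.1461] toolx yaw 0.0318 shift [ 0.1 79.   7. ] turn 0.0363 F [0.2 0.3 0.6] w 0.004 z [-0.038  0.115 -0.993] j7 0.63
```

View pics/s13.png

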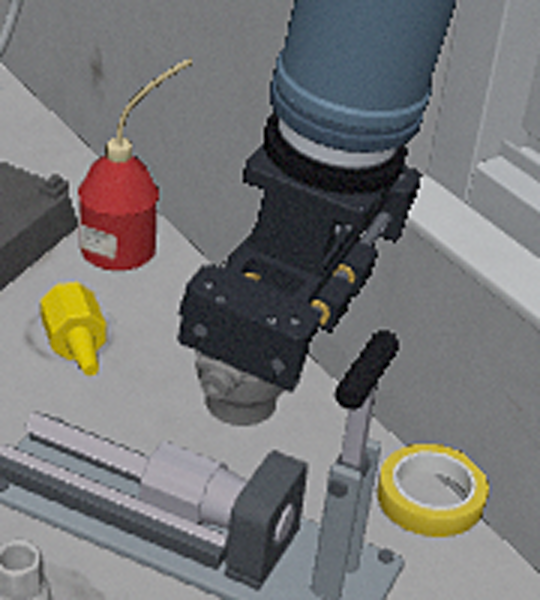

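```bash
python3 -c "
from h import *
d=go(.631,-.215,.2,-.0045)
d=go(.42,-.215,.2,-.0045)
d=go(.42,-.215,.06,-.0045)"
```

```text
t 9.47 pos [ 0.6304 -0.2219  0.1454] toolx yaw 0.0311 shift [ -1.1 -13.2 -53.4] turn 0.0356 F [-0.5  0.   0.2] w 0.004 z [-0.039  0.115 -0.993] j7 0.63
t 9.47 pos [ 0.6304 -0.2219  0.1454] toolx yaw 0.0311 shift [-211.9  -18.8  -45.2] turn 0.0356 F [-0.5  0.   0.2] w 0.004 z [-0.039  0.115 -0.993] j7 0.63
t 9.47 pos [ 0.6304 -0.2219  0.1454] toolx yaw 0.0311 shift [-206.9   -2.6   93.8] turn 0.0356 F [-0.5  0.   0.2] w 0.004 z [-0.039  0.115 -0.993] j7 0.63
```

Request:
{"fn": "play_rows", "kwargs": {
  "increments": [
    [[0,0,-7,-30,0],[0,-20,-4,-20,0.036],[0,-50,-4,0,0],[0,-50,-2,0,0],[0,-50,0,20,0],[0,-40,4,40,0],[0,0,4,40,0]]
  ]
}}

```text
t: 10.35
tool_pos: [0.4133, -0.213, 0.1066]
tool_rot: [0.998, -0.007, -0.016, -0.054]
wrist_force: [1.1, 0.5, 0.1]
grip_width: 0.004
```

```bash
python3 -c "
from h import *
d=go(.42,-.215,.04,-.0045)
s=ctrl.get_state()
R=Ro.from_quat(s['tool_rot']).as_matrix()
p=s['tool_pos'];P=[p+R@np.array([a,b,0]) for a in(-.0175,.0175) for b in(-.009,.009)]
for n in('scene','top'):
  im=imaging.get_image(n)[:,:,::-1].copy();cv2.imwrite(f'pics/{n}10.png',im)
  for q in proj(n,P): cv2.circle(im,tuple(int(round(v)) for v in q),1,(0,0,255),-1)
  u,v=proj(n,p)[0].astype(int);crop('','',max(0,u-70),max(0,v-90),140,140,4,f'pics/{n}10c.png',im)
"
```

```text
t 10.35 pos [ 0.4133 -0.213   0.1066] toolx yaw -0.0124 shift [ 8.8  9.  65.8] turn -0.0079 F [1.1 0.5 0.1] w 0.004 z [-0.031  0.108 -0.994] j7 0.79
```

View pics/scene10c.png

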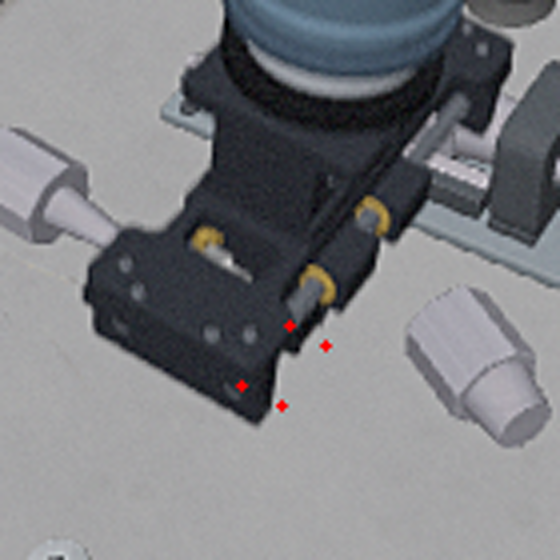

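View pics/top10c.png

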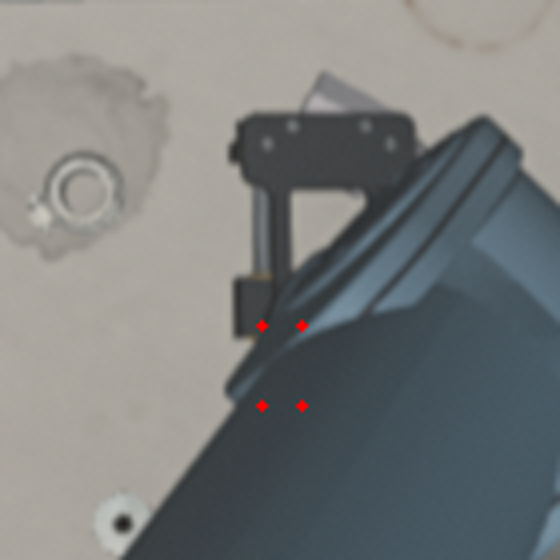

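Request:
{"fn": "play_rows", "kwargs": {
  "increments": [
    [[100,3,4,30,0],[100,0,3,25,0],[100,0,2,15,0],[100,0,0,0,0],[100,0,0,0,0]]
  ]
}}

```text
t: 11.08
tool_pos: [0.4195, -0.2167, 0.0369]
tool_rot: [0.998, -0.006, -0.015, -0.053]
wrist_force: [-0.1, -0.0, -0.4]
grip_width: 0.548
```

```bash
python3 -c "
from h import *
d=go(.42,-.215,.0,-.0045)
s=ctrl.get_state()
R=Ro.from_quat(s['tool_rot']).as_matrix()
p=s['tool_pos'];P=[p+R@np.array([a,b,0]) for a in(-.0615,-.044,.044,.0615) for b in(-.009,.009)]
for n in('scene',):
  im=imaging.get_image(n)[:,:,::-1].copy();cv2.imwrite(f'pics/{n}11.png',im)
  for q in proj(n,P): cv2.circle(im,tuple(int(round(v)) for v in q),1,(0,0,255),-1)
  u,v=proj(n,p)[0].astype(int);crop('','',max(0,u-70),max(0,v-90),140,140,4,f'pics/{n}11c.png',im)
"
```

```text
t 11.07 pos [ 0.4195 -0.2167  0.0369] toolx yaw -0.0111 shift [ 1.6  2.2 36.9] turn -0.0066 F [-0.1 -0.  -0.4] w 0.548 z [-0.029  0.106 -0.994] j7 0.88
```

View pics/scene11c.png

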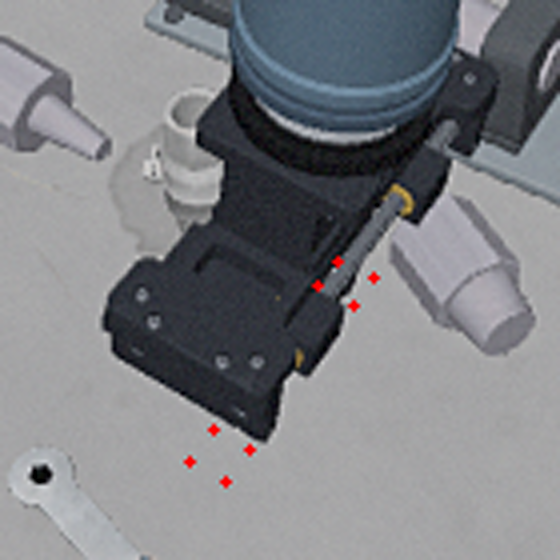

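Request:
{"fn": "play_rows", "kwargs": {
  "increments": [
    [[100,0,1,10,0],[100,0,1,8,0],[100,0,1,6,0],[100,0,0,4,0],[100,0,0,4,0]]
  ]
}}

```text
t: 11.75
tool_pos: [0.4194, -0.2165, 0.0037]
tool_rot: [0.999, -0.006, -0.014, -0.053]
wrist_force: [0.1, -0.4, -0.7]
grip_width: 1.0
```

```bash
python3 -c "
from h import *
d=go(.42,-.215,.0,-.0045)"
```

```text
t 11.75 pos [ 0.4194 -0.2165  0.0037] toolx yaw -0.0108 shift [ 0.7 -1.1  3.8] turn -0.0063 F [ 0.1 -0.4 -0.7] w 1.0 z [-0.027  0.105 -0.994] j7 0.91
```

Request:
{"fn": "play_rows", "kwargs": {
  "increments": [
    [[100,0,0,3,0],[100,0,0,3,0]]
  ]
}}

```text
t: 12.0
tool_pos: [0.4191, -0.2158, -0.0027]
tool_rot: [0.998, -0.006, -0.014, -0.053]
wrist_force: [-0.5, 0.6, -0.3]
grip_width: 0.996
```

```bash
python3 -c "
from h import *
d=go(.42,-.215,.0,-.0045)
im=imaging.get_image('scene')[:,:,::-1].copy();cv2.imwrite('pics/scene12.png',im)
crop('','',180,190,200,150,4,'pics/s14.png',im)"
```

```text
t 12.0 pos [ 0.4191 -0.2158 -0.0027] toolx yaw -0.0108 shift [ 0.8 -1.1 -2.6] turn -0.0063 F [-0.5  0.6 -0.3] w 0.996 z [-0.027  0.105 -0.994] j7 0.92
```

View pics/s14.png

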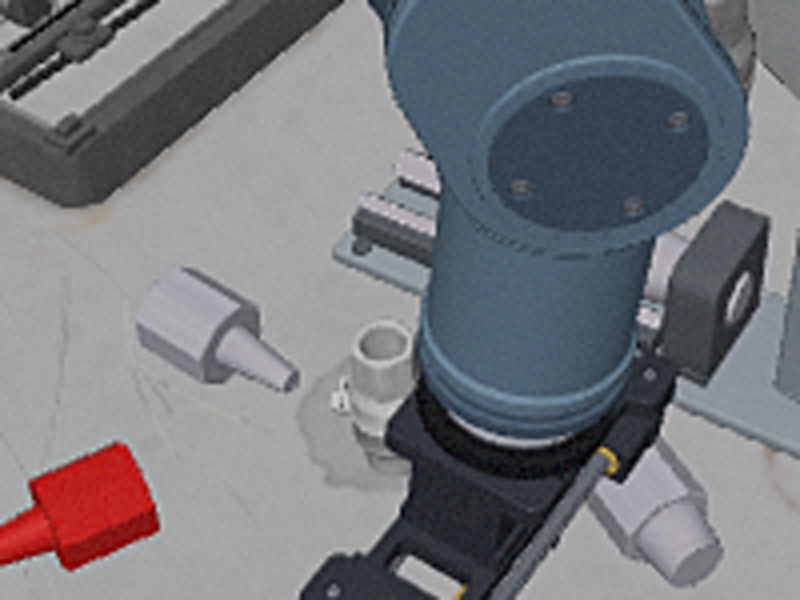

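Request:
{"fn": "play_rows", "kwargs": {
  "increments": [
    [[100,0,1,6,0],[100,0,0,4,0],[100,0,0,4,0]]
  ]
}}

```text
t: 12.42
tool_pos: [0.4187, -0.2153, -0.0177]
tool_rot: [0.999, -0.006, -0.014, -0.053]
wrist_force: [0.5, 0.0, -0.1]
grip_width: 0.999
```

Request:
{"fn": "play_rows", "kwargs": {
  "increments": [
    [[100,0,0,3,0],[100,0,0,3,0]]
  ]
}}

```text
t: 12.68
tool_pos: [0.4188, -0.2148, -0.0233]
tool_rot: [0.998, -0.006, -0.014, -0.053]
wrist_force: [-10.4, 2.1, 44.7]
grip_width: 0.999
```

Request:
{"fn": "play_rows", "kwargs": {
  "increments": [
    [[100,0,0,-10,0],[50,0,-2,-30,0],[0,0,-3,-40,0],[0,0,-4,-40,0],[0,0,0,0,0]]
  ]
}}

```text
t: 13.3
tool_pos: [0.4222, -0.2189, 0.1007]
tool_rot: [0.998, -0.007, -0.014, -0.053]
wrist_force: [-0.2, 0.6, 0.3]
grip_width: 0.571
```

```bash
python3 -c "
from h import *
d=go(.42,-.215,.09,-.0045)
for n in('scene','top'):
  im=imaging.get_image(n)[:,:,::-1].copy();cv2.imwrite(f'pics/{n}13.png',im)
"
```

```text
t 13.3 pos [ 0.4222 -0.2189  0.1007] toolx yaw -0.0116 shift [-2.  -2.7 11.1] turn -0.0071 F [-0.2  0.6  0.3] w 0.571 z [-0.026  0.106 -0.994] j7 0.81
```

View pics/scene13.png

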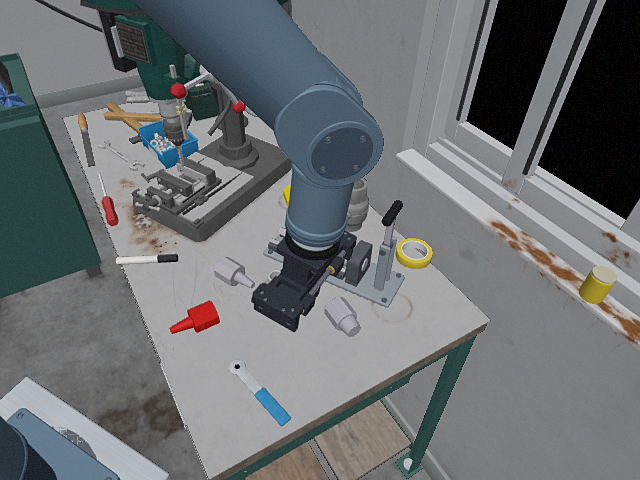

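View pics/top13.png

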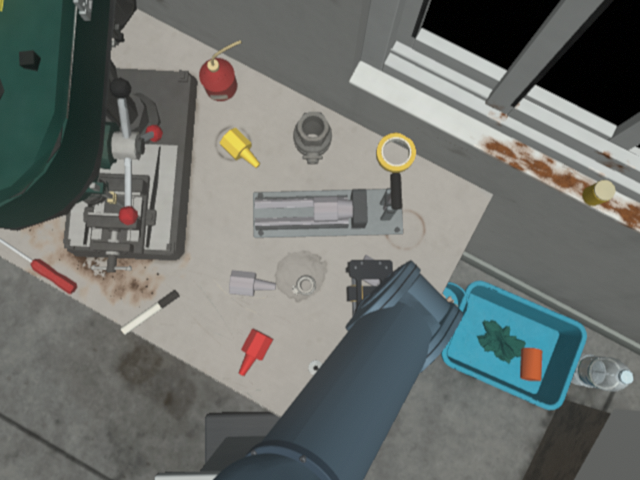

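```bash
python3 -c "
from h import *
for z in(.18,.2,.22): print(pz('top',347,262,z).round(3),pz('top',392,262,z).round(3))
im=cv2.imread('pics/top13.png');crop('','',300,180,110,60,7,'pics/t4.png',im)
"
```

```text
[ 0.521 -0.199  0.18 ] [ 0.519 -0.273  0.18 ]
[ 0.519 -0.198  0.2  ] [ 0.517 -0.27   0.2  ]
[ 0.517 -0.197  0.22 ] [ 0.515 -0.267  0.22 ]
```

View pics/t4.png

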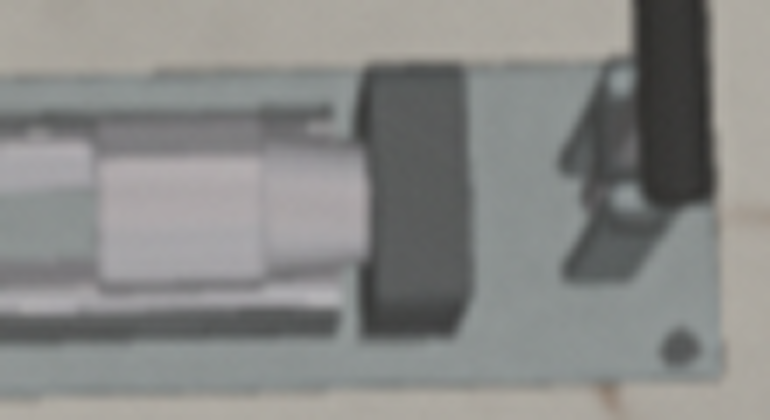

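```bash
python3 -c "
from h import *
a=pz('top',313.9,180+215/7,.067);b=pz('top',337.9,180+215/7,.067);r=pz('top',300+366/7,180+200/7,.078);r2=pz('top',300+466/7,180+200/7,.078)
print(a,b,r,r2,'show',b[1]+.2183, 'via back',a[1]+.2183-.045)
c=pz('top',313.9,180+155/7,.054);d=pz('top',313.9,180+285/7,.054);print(c,d)
"
```

```text
[ 0.62831075 -0.14680531  0.067     ] [ 0.62723017 -0.19111345  0.067     ] [ 0.62857597 -0.21705477  0.078     ] [ 0.62793834 -0.24314517  0.078     ] show 0.027186551305797085 via back 0.026494685926275394
[ 0.64698268 -0.14723573  0.054     ] [ 0.61174172 -0.14639924  0.054     ]
```

```bash
python3 -c "
from h import *
d=go(.629,-.115,.12,-.0045)"
```

```text
t 13.4 pos [ 0.4204 -0.2177  0.0982] toolx yaw -0.0113 shift [ 206.7 -107.5  -17. ] turn -0.0068 F [-0.5 -0.1  0.6] w 0.479 z [-0.031  0.108 -0.994] j7 0.81
```

Request:
{"fn": "play_rows", "kwargs": {
  "increments": [
    [[0,10,-10,-20,0],[0,40,-20,0,0],[0,40,-20,0,0],[0,40,-20,0,0],[0,40,-20,0,0],[0,35,-17,0,0],[0,0,0,0,0]]
  ]
}}

```text
t: 14.28
tool_pos: [0.6261, -0.1103, 0.1097]
tool_rot: [0.998, -0.008, -0.025, -0.057]
wrist_force: [-0.5, 0.1, 0.4]
grip_width: 0.009
```

```bash
python3 -c "
from h import *
d=go(.629,-.115,.032,-.0045)"
```

```text
t 14.28 pos [ 0.6261 -0.1103  0.1097] toolx yaw -0.0134 shift [ 6.9 13.3 76.4] turn -0.0089 F [-0.5  0.1  0.4] w 0.009 z [-0.049  0.114 -0.992] j7 0.47
```

Request:
{"fn": "play_rows", "kwargs": {
  "increments": [
    [[0,2,3,30,-0.009],[0,2,3,25,0],[0,2,3,15,0],[0,0,1,5,0]]
  ]
}}

```text
t: 14.78
tool_pos: [0.6228, -0.1141, 0.0271]
tool_rot: [0.998, -0.005, -0.029, -0.057]
wrist_force: [-0.1, -0.9, 0.9]
grip_width: 0.005
```

```bash
python3 -c "
from h import *
d=go(.629,-.132,.032,-.0045)
im=imaging.get_image('scene')[:,:,::-1].copy();cv2.imwrite('pics/scene14.png',im)
crop('','',260,170,160,130,5,'pics/s15.png',im)
"
```

```text
t 14.78 pos [ 0.6228 -0.1141  0.0271] toolx yaw -0.0071 shift [ 6.  17.1 -7.3] turn -0.0026 F [-0.1 -0.9  0.9] w 0.005 z [-0.057  0.114 -0.992] j7 0.53
```

View pics/s15.png

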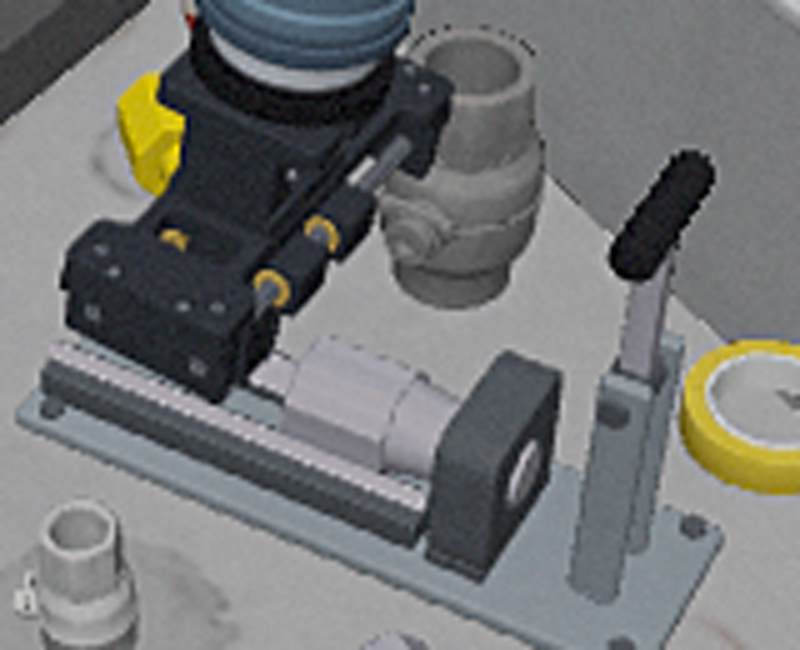

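Request:
{"fn": "play_rows", "kwargs": {
  "increments": [
    [[0,9,6,-8,0],[0,0,6,0,0],[0,0,3,0,0]]
  ]
}}

```text
t: 15.2
tool_pos: [0.634, -0.1321, 0.0353]
tool_rot: [0.998, -0.005, -0.027, -0.056]
wrist_force: [-0.5, 1.2, -0.7]
grip_width: 0.005
```

```bash
python3 -c "
from h import *
d=go(.631,-.137,.034,-.0045)
im=imaging.get_image('scene')[:,:,::-1].copy();cv2.imwrite('pics/scene15.png',im)
crop('','',260,170,160,130,5,'pics/s16.png',im)
"
```

```text
t 15.2 pos [ 0.634  -0.1321  0.0353] toolx yaw -0.0076 shift [-2.9  5.   0.9] turn -0.0031 F [-0.5  1.2 -0.7] w 0.005 z [-0.054  0.113 -0.992] j7 0.54
```

View pics/s16.png

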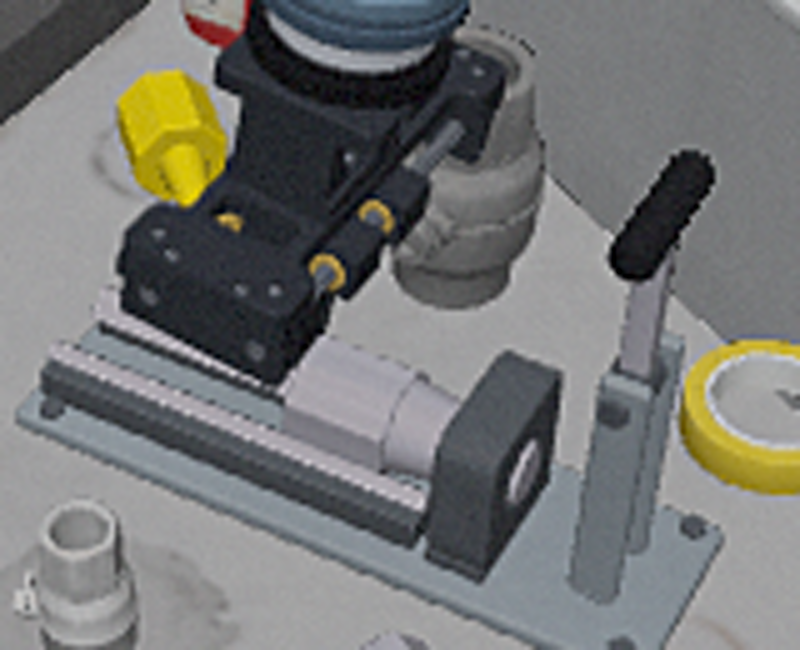

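Request:
{"fn": "play_rows", "kwargs": {
  "increments": [
    [[0,-4,3,1,0],[0,0,4,0,0],[0,0,4,0,0]]
  ]
}}

```text
t: 15.62
tool_pos: [0.6322, -0.133, 0.0352]
tool_rot: [0.998, -0.002, -0.026, -0.063]
wrist_force: [-1.9, 8.1, 5.4]
grip_width: 0.007
```

```bash
python3 -c "
from h import *
d=go(.631,-.137,.034,-.0045)
im=imaging.get_image('scene')[:,:,::-1].copy();cv2.imwrite('pics/scene16.png',im)
crop('','',260,170,160,130,5,'pics/s17.png',im)
"
```

```text
t 15.62 pos [ 0.6322 -0.133   0.0352] toolx yaw -0.0015 shift [-1.1  4.2  0.8] turn 0.003 F [-1.9  8.1  5.4] w 0.007 z [-0.051  0.126 -0.991] j7 0.56
```

View pics/s17.png

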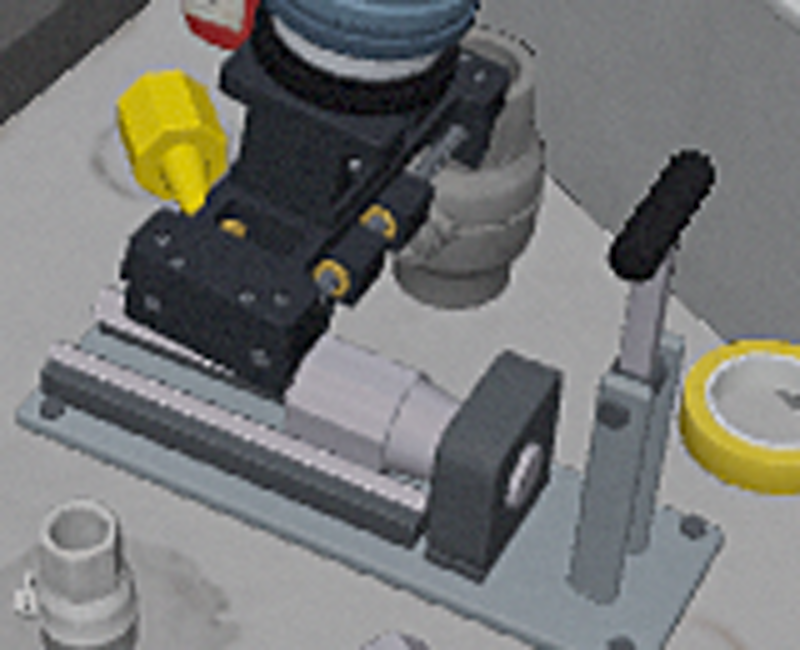

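Request:
{"fn": "play_rows", "kwargs": {
  "increments": [
    [[0,1,5,-2,0],[0,0,6,-2,0]]
  ]
}}

```text
t: 15.92
tool_pos: [0.6322, -0.1376, 0.0377]
tool_rot: [0.997, -0.0, -0.028, -0.068]
wrist_force: [0.5, 2.7, -2.5]
grip_width: 0.005
```

```bash
python3 -c "
from h import *
d=go(.631,-.137,.034,-.0045)
im=imaging.get_image('scene')[:,:,::-1].copy();cv2.imwrite('pics/scene17.png',im)
crop('','',310,220,90,70,8,'pics/s18.png',im)
"
```

```text
t 15.93 pos [ 0.6322 -0.1376  0.0377] toolx yaw 0.0035 shift [-1.  -0.1  3.8] turn 0.008 F [ 0.5  2.7 -2.5] w 0.005 z [-0.055  0.135 -0.989] j7 0.57
```

View pics/s18.png

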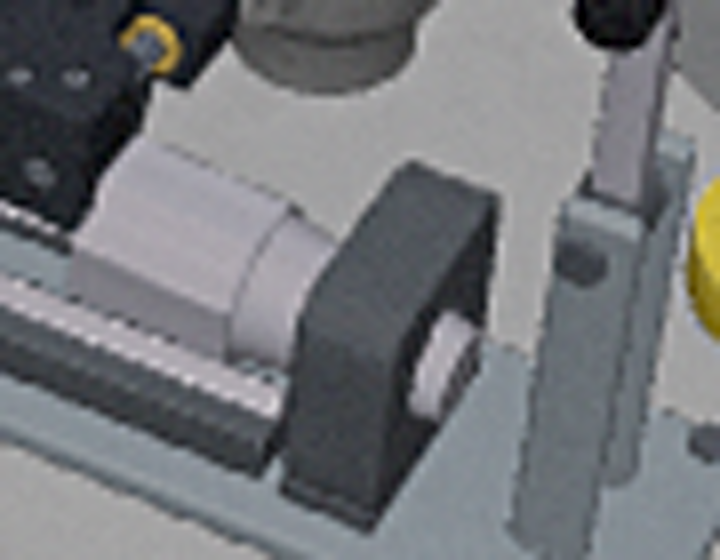

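```bash
cat >> h.py <<'E'
FX=np.array([0.63296,-0.2180,-1.57528])
def fw(x,y,z):
    c,s=np.cos(FX[2]),np.sin(FX[2]);return [FX[0]+c*x-s*y,FX[1]+s*x+c*y,z]
E
python3 -c "
from h import *
for s in (.005,.010,.015,.020,.025):
  print(s,((proj('scene',[fw(-s-.045,-.022,.054),fw(-s,-.022,.054),fw(-s,-.009,.067),fw(0,-.033,.078)])-[310,220])*8).round(0).tolist())
"
```

```text
0.005 [[127.0, 268.0], [288.0, 334.0], [315.0, 264.0], [293.0, 301.0]]
0.01 [[109.0, 261.0], [270.0, 327.0], [297.0, 257.0], [293.0, 301.0]]
0.015 [[92.0, 254.0], [252.0, 319.0], [279.0, 250.0], [293.0, 301.0]]
0.02 [[74.0, 247.0], [234.0, 312.0], [261.0, 242.0], [293.0, 301.0]]
0.025 [[57.0, 239.0], [216.0, 304.0], [243.0, 235.0], [293.0, 301.0]]
```

Request:
{"fn": "play_rows", "kwargs": {
  "increments": [
    [[0,0,5,-1,0],[0,0,5,-1,0]]
  ]
}}

```text
t: 16.23
tool_pos: [0.6317, -0.1482, 0.0379]
tool_rot: [0.997, -0.0, -0.028, -0.068]
wrist_force: [-0.2, 3.2, -0.9]
grip_width: 0.008
```

```bash
python3 -c "
from h import *
d=go(.631,-.137,.034,-.0045)
im=imaging.get_image('scene')[:,:,::-1].copy();cv2.imwrite('pics/scene18.png',im)
crop('','',310,220,90,70,8,'pics/s19.png',im)
"
```

```text
t 16.23 pos [ 0.6317 -0.1482  0.0379] toolx yaw 0.0036 shift [ -0.4 -10.6   5.4] turn 0.0081 F [-0.2  3.2 -0.9] w 0.008 z [-0.056  0.135 -0.989] j7 0.58
```

View pics/s19.png

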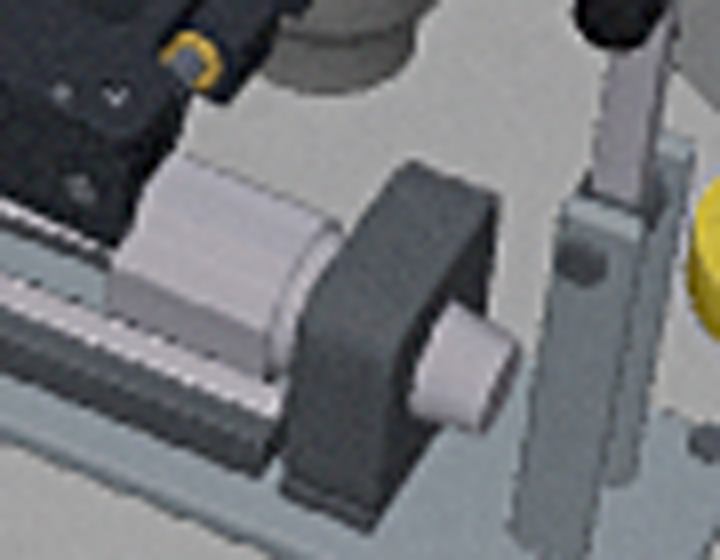

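Request:
{"fn": "play_rows", "kwargs": {
  "increments": [
    [[0,0,-10,0,0],[0,0,-25,0,0],[0,-5,-15,-40,0],[0,-10,-15,-40,0]]
  ]
}}

```text
t: 16.77
tool_pos: [0.6199, -0.0928, 0.1266]
tool_rot: [0.997, -0.001, -0.03, -0.066]
wrist_force: [0.4, -0.4, -0.2]
grip_width: 0.002
```

```bash
python3 -c "
from h import *
d=go(.503,-.0103,.10,-.117)
for n in('scene','top'):
  im=imaging.get_image(n)[:,:,::-1].copy();cv2.imwrite(f'pics/{n}19.png',im)
crop('','pics/scene19.png',200,180,220,150,3.6,'pics/s20.png')
crop('','pics/top19.png',220,180,190,120,4.2,'pics/t20.png')
"
```

```text
t 16.77 pos [ 0.6199 -0.0928  0.1266] toolx yaw 0.0014 shift [-114.9  -77.6   44.1] turn 0.1184 F [ 0.4 -0.4 -0.2] w 0.002 z [-0.059  0.132 -0.99 ] j7 0.46
```

View pics/s20.png

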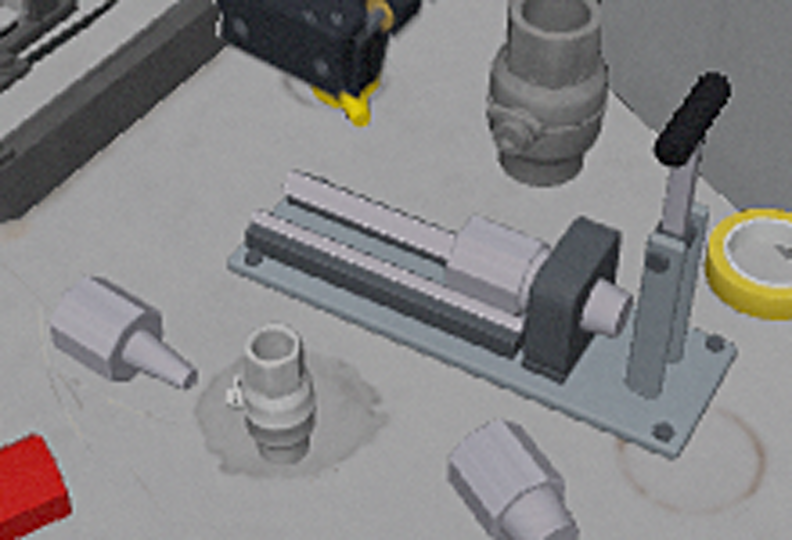

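View pics/t20.png

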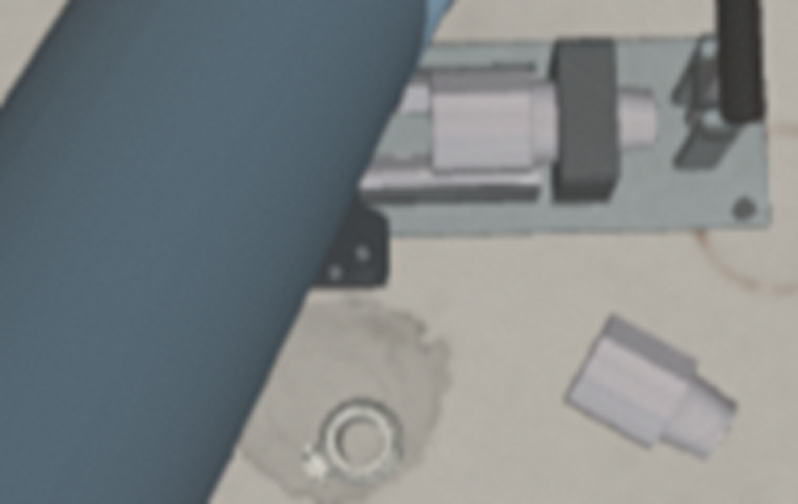

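Request:
{"fn": "play_rows", "kwargs": {
  "increments": [
    [[100,-35,-25,0,0.118],[100,-40,-25,0,0],[100,-40,-25,0,0],[100,0,0,20,0]]
  ]
}}

```text
t: 17.38
tool_pos: [0.5113, 0.0004, 0.1277]
tool_rot: [0.996, -0.059, -0.028, -0.065]
wrist_force: [0.7, -0.8, 0.1]
grip_width: 0.434
```

```bash
python3 -c "
from h import *
d=go(.4993,-.0103,.06,-.117);d=go(.4993,-.0103,-.008,-.117)
"
```

```text
t 17.38 pos [5.113e-01 4.000e-04 1.277e-01] toolx yaw -0.1136 shift [-6.4 20.5 66.2] turn 0.0034 F [ 0.7 -0.8  0.1] w 0.434 z [-0.048  0.132 -0.99 ] j7 0.26
t 17.38 pos [5.113e-01 4.000e-04 1.277e-01] toolx yaw -0.1136 shift [ -2.1  29.  133.5] turn 0.0034 F [ 0.7 -0.8  0.1] w 0.434 z [-0.048  0.132 -0.99 ] j7 0.26
```

Request:
{"fn": "play_rows", "kwargs": {
  "increments": [
    [[100,-6,10,25,0],[100,0,6,25,0],[100,0,5,17,0],[100,0,0,0,0]]
  ]
}}

```text
t: 17.88
tool_pos: [0.4979, -0.0065, 0.0561]
tool_rot: [0.996, -0.056, -0.028, -0.065]
wrist_force: [-0.3, 0.8, 0.3]
grip_width: 0.888
```

```bash
python3 -c "
from h import *
d=go(.4993,-.0103,.06,-.117);d=go(.4993,-.0103,-.008,-.117)
for n in('scene','top'):
  im=imaging.get_image(n)[:,:,::-1].copy();cv2.imwrite(f'pics/{n}20.png',im)
crop('','pics/scene20.png',180,190,180,130,4.4,'pics/s21.png')
"
```

```text
t 17.88 pos [ 0.4979 -0.0065  0.0561] toolx yaw -0.1081 shift [ 1.6  3.1 -4.5] turn 0.0089 F [-0.3  0.8  0.3] w 0.888 z [-0.049  0.132 -0.99 ] j7 0.37
t 17.88 pos [ 0.4979 -0.0065  0.0561] toolx yaw -0.1081 shift [ 5.9 11.7 62.8] turn 0.0089 F [-0.3  0.8  0.3] w 0.888 z [-0.049  0.132 -0.99 ] j7 0.37
```

View pics/s21.png

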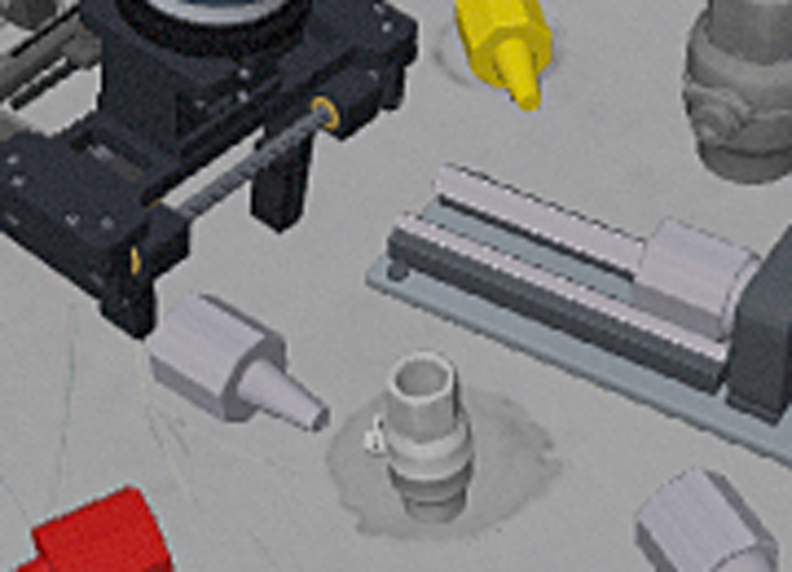

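```bash
python3 -c "
from h import *
s=ctrl.get_state();R=Ro.from_quat(s['tool_rot']).as_matrix();p=s['tool_pos']
crop('','pics/scene20.png',195,215,70,60,11,'pics/s22.png')
for b in ([0,0,0],[0,0,.023],[0,-.005,.023]):
  P=[p+b+R@np.array([a,c,0]) for a in(-.0565,-.039,.039,.0565) for c in(-.009,.009)]
  print(b);print(((proj('scene',P)-[195,215])*11).round(0).tolist())
"
```

```text
[0, 0, 0]
[[77.0, 623.0], [153.0, 678.0], [150.0, 567.0], [226.0, 621.0], [456.0, 335.0], [530.0, 384.0], [520.0, 286.0], [594.0, 335.0]]
[0, 0, 0.023]
[[56.0, 530.0], [134.0, 586.0], [131.0, 475.0], [208.0, 529.0], [444.0, 243.0], [518.0, 294.0], [509.0, 195.0], [583.0, 244.0]]
[0, -0.005, 0.023]
[[80.0, 541.0], [158.0, 597.0], [155.0, 485.0], [232.0, 540.0], [466.0, 253.0], [541.0, 303.0], [531.0, 204.0], [606.0, 254.0]]
```

View pics/s22.png

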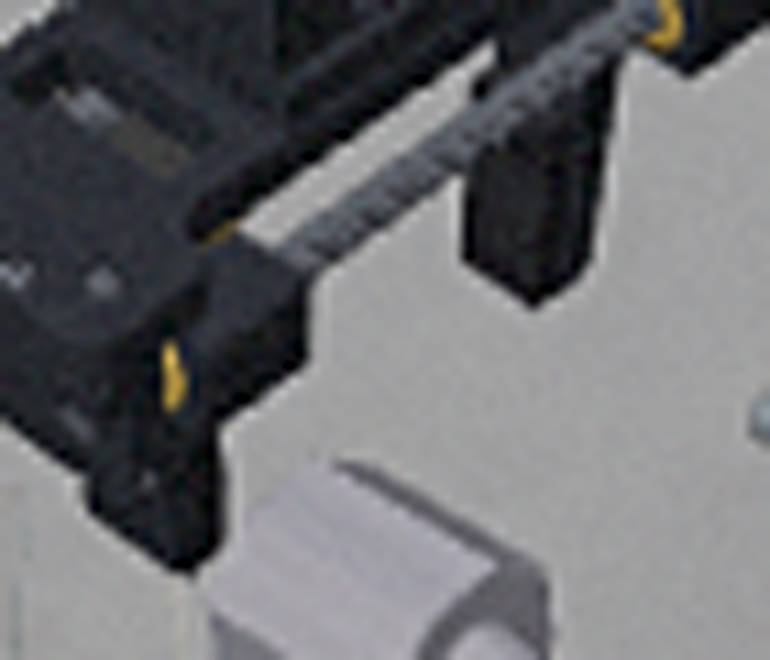

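```bash
sed -i 's/(np.array(\[x,y,z\])-s\["tool_pos"\])/(np.array([x,y+.004,z-.023])-s["tool_pos"])/' h.py; python3 -c "
from h import *
d=go(.4993,-.0095,.015,-.117)"
```

```text
t 17.98 pos [ 0.4992 -0.0064  0.0573] toolx yaw -0.1079 shift [ 4.   7.3 64.8] turn 0.0091 F [0.3 0.7 0.1] w 0.979 z [-0.047  0.132 -0.99 ] j7 0.37
```

Request:
{"fn": "play_rows", "kwargs": {
  "increments": [
    [[100,2,4,25,0.009],[100,2,3,22,0],[100,1,2,15,0],[100,0,0,3,0]]
  ]
}}

```text
t: 18.48
tool_pos: [0.5049, -0.0069, -0.0066]
tool_rot: [0.996, -0.06, -0.023, -0.065]
wrist_force: [-0.1, -0.1, -0.2]
grip_width: 1.001
```

```bash
python3 -c "
from h import *
d=go(.4993,-.0095,.015,-.117)
im=imaging.get_image('scene')[:,:,::-1].copy();cv2.imwrite('pics/scene21.png',im)
crop('','pics/scene21.png',180,200,120,100,6,'pics/s23.png')"
```

```text
t 18.48 pos [ 0.5049 -0.0069 -0.0066] toolx yaw -0.1166 shift [-5.7 -0.5  1.8] turn 0.0004 F [-0.1 -0.1 -0.2] w 1.001 z [-0.038  0.133 -0.99 ] j7 0.44
```

View pics/s23.png

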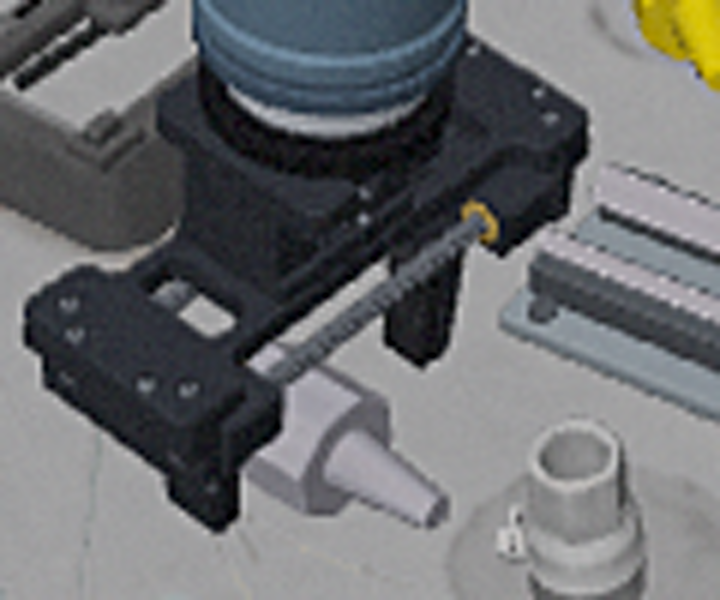

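Request:
{"fn": "play_rows", "kwargs": {
  "increments": [
    [[100,-5,0,1,0],[40,0,0,0,0],[30,0,0,0,0],[30,0,0,0,0],[30,0,0,0,0],[30,0,0,0,0],[30,0,0,0,0],[30,0,0,0,0]]
  ],
  "force": 25
}}

```text
t: 19.52
tool_pos: [0.4996, -0.0058, -0.0053]
tool_rot: [0.996, -0.06, -0.023, -0.066]
wrist_force: [-0.9, 0.4, 0.9]
grip_width: 0.497
```

```bash
python3 -c "
from h import *
d=go(.4993,-.0095,.09,-.0045)"
```

```text
t 19.52 pos [ 0.4996 -0.0058 -0.0053] toolx yaw -0.1162 shift [ -4.2  -9.5 -71.6] turn -0.1117 F [-0.9  0.4  0.9] w 0.497 z [-0.038  0.134 -0.99 ] j7 0.44
```

Request:
{"fn": "play_rows", "kwargs": {
  "increments": [
    [[30,0,0,-10,0],[30,0,-4,-25,0],[30,0,-4,-35,0],[30,0,0,0,0]]
  ]
}}

```text
t: 20.02
tool_pos: [0.5032, -0.0081, 0.067]
tool_rot: [0.996, -0.06, -0.023, -0.065]
wrist_force: [0.1, 0.4, -4.6]
grip_width: 0.5
```

```bash
python3 -c "
from h import *
d=go(.63,-.06,.10,-.0045)
for n in('scene','top'):
  im=imaging.get_image(n)[:,:,::-1].copy();cv2.imwrite(f'pics/{n}22.png',im)
crop('','pics/scene22.png',180,180,120,100,6,'pics/s24.png')
crop('','pics/top22.png',200,180,200,120,4,'pics/t24.png')"
```

```text
t 20.02 pos [ 0.5032 -0.0081  0.067 ] toolx yaw -0.1169 shift [130.8  30.4 -21. ] turn -0.1124 F [ 0.1  0.4 -4.6] w 0.5 z [-0.038  0.132 -0.991] j7 0.36
```

View pics/s24.png

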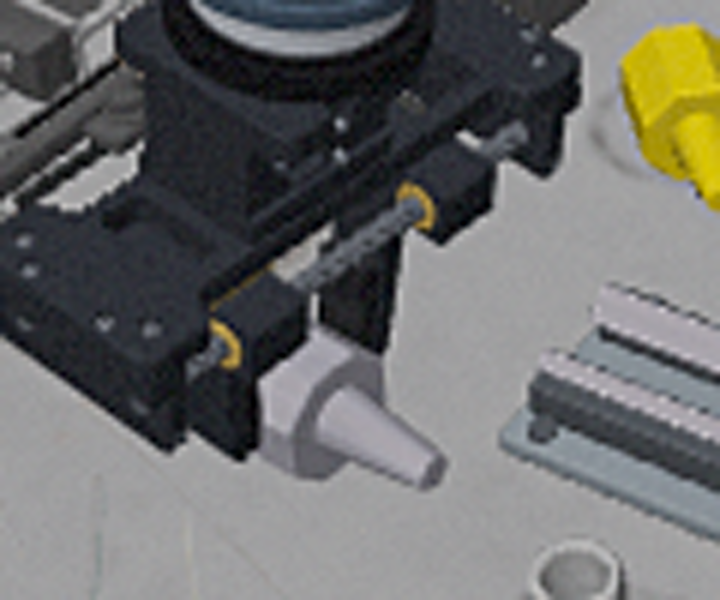

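View pics/t24.png

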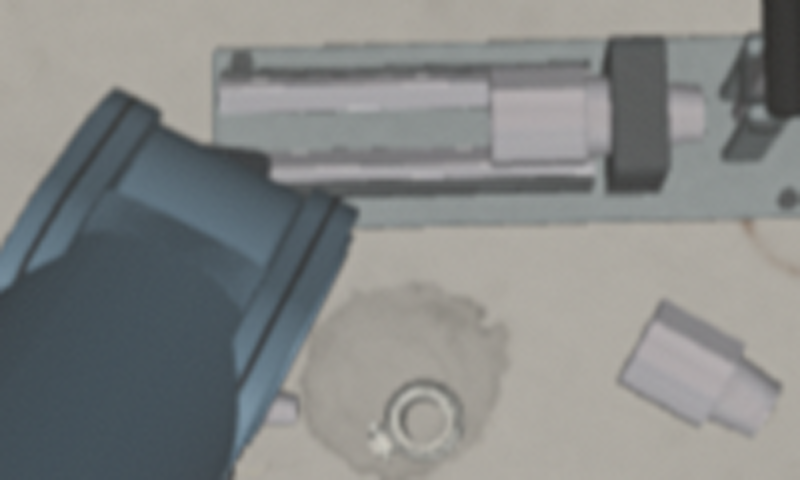

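```bash
python3 -c "
from h import *
print(fw(-.15,0,.0));d=go(.6336,-.068,.095,-.0045)"
```

```text
[np.float64(0.6336325487273492), np.float64(-0.06800150774687988), 0.0]
t 20.12 pos [ 0.5008 -0.0076  0.0647] toolx yaw -0.1165 shift [137.8  38.3 -20.4] turn -0.112 F [-0.7 -0.3 -3.3] w 0.494 z [-0.043  0.132 -0.99 ] j7 0.36
```

Request:
{"fn": "play_rows", "kwargs": {
  "increments": [
    [[30,0,0,-22,-0.112],[30,30,14,0,0],[30,40,18,0,0],[30,35,15,0,0],[30,0,0,0,0]]
  ]
}}

```text
t: 20.75
tool_pos: [0.6026, -0.0569, 0.0669]
tool_rot: [0.997, -0.002, -0.029, -0.067]
wrist_force: [-0.6, 0.3, -3.5]
grip_width: 0.494
```

```bash
python3 -c "
from h import *
d=go(.6336,-.068,.095,-.0045)"
```

```text
t 20.75 pos [ 0.6026 -0.0569  0.0669] toolx yaw 0.0006 shift [30.7  6.1 -7.8] turn 0.0051 F [-0.6  0.3 -3.5] w 0.494 z [-0.057  0.134 -0.989] j7 0.47
```

Request:
{"fn": "play_rows", "kwargs": {
  "increments": [
    [[30,16,4,-5,0.005],[30,15,3,-3,0],[30,0,0,0,0]]
  ]
}}

```text
t: 21.12
tool_pos: [0.6286, -0.0633, 0.0667]
tool_rot: [0.997, -0.004, -0.034, -0.068]
wrist_force: [-1.0, 0.3, -4.0]
grip_width: 0.496
```

```bash
python3 -c "
from h import *
d=go(.6336,-.068,.041,-.0045)
for n in('scene','top'):
  im=imaging.get_image(n)[:,:,::-1].copy();cv2.imwrite(f'pics/{n}23.png',im)
crop('','pics/scene23.png',230,150,180,130,4.4,'pics/s25.png')
"
```

```text
t 21.12 pos [ 0.6286 -0.0633  0.0667] toolx yaw -0.0042 shift [ 8.3  7.2 47.7] turn 0.0003 F [-1.   0.3 -4. ] w 0.496 z [-0.068  0.137 -0.988] j7 0.45
```

View pics/s25.png

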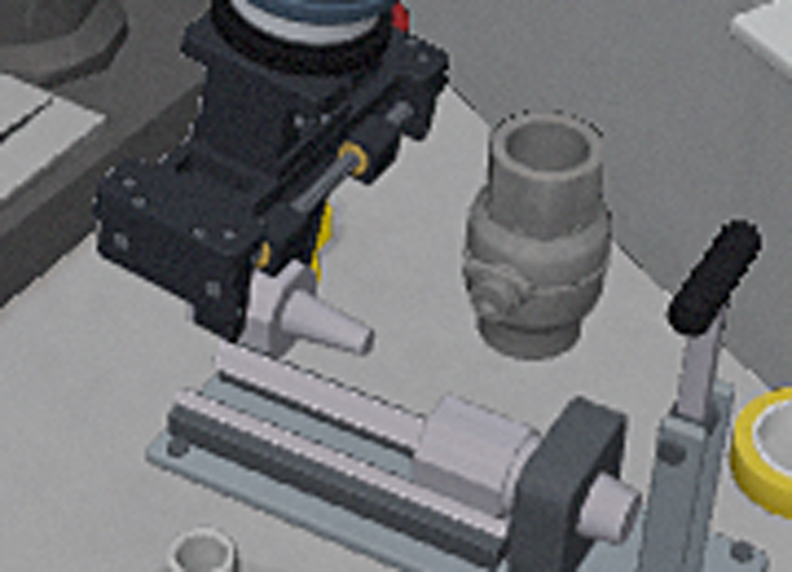

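```bash
python3 -c "
from h import *
print(proj('scene',[[.6286,-.0673-.0625,.094],[.6286,-.0673-.0225,.094]]))
crop('','pics/scene23.png',270,190,60,50,12,'pics/s26.png')
"
```

```text
[[313.76967163 227.12895199]
 [296.48602874 220.44007531]]
```

View pics/s26.png

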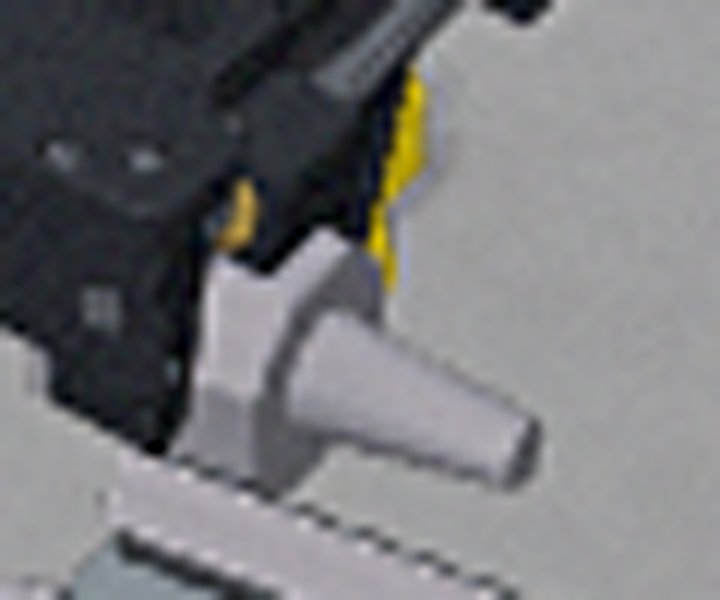

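Request:
{"fn": "play_rows", "kwargs": {
  "increments": [
    [[30,8,2,5,0],[30,2,3,20,0],[30,1,2,12,0],[30,0,0,0,0]]
  ]
}}

```text
t: 21.72
tool_pos: [0.6337, -0.0641, 0.0243]
tool_rot: [0.997, -0.004, -0.037, -0.069]
wrist_force: [0.3, 0.4, -3.9]
grip_width: 0.496
```

```bash
python3 -c "
from h import *
d=go(.6336,-.068,.041,-.0045)
"
```

```text
t 21.73 pos [ 0.6337 -0.0641  0.0243] toolx yaw -0.0038 shift [0.4 0.8 6.2] turn 0.0007 F [ 0.3  0.4 -3.9] w 0.496 z [-0.073  0.138 -0.988] j7 0.47
```

Request:
{"fn": "play_rows", "kwargs": {
  "increments": [
    [[30,0,0,3,0],[30,0,0,2,0]]
  ]
}}

```text
t: 21.98
tool_pos: [0.6335, -0.0635, 0.0194]
tool_rot: [0.997, -0.005, -0.037, -0.069]
wrist_force: [-4.5, 0.4, 8.6]
grip_width: 0.498
```

```bash
python3 -c "
from h import *
d=go(.6336,-.068,.041,-.0045)
im=imaging.get_image('scene')[:,:,::-1].copy();cv2.imwrite('pics/scene24.png',im)
crop('','pics/scene24.png',260,180,80,70,9,'pics/s27.png')
print((proj('scene',[fw(-.0875,0,.045)])-[260,180])*9)
"
```

```text
t 21.98 pos [ 0.6335 -0.0635  0.0194] toolx yaw -0.0039 shift [0.2 0.6 1.3] turn 0.0006 F [-4.5  0.4  8.6] w 0.498 z [-0.072  0.138 -0.988] j7 0.48
[[493.41650889 571.50504241]]
```

View pics/s27.png

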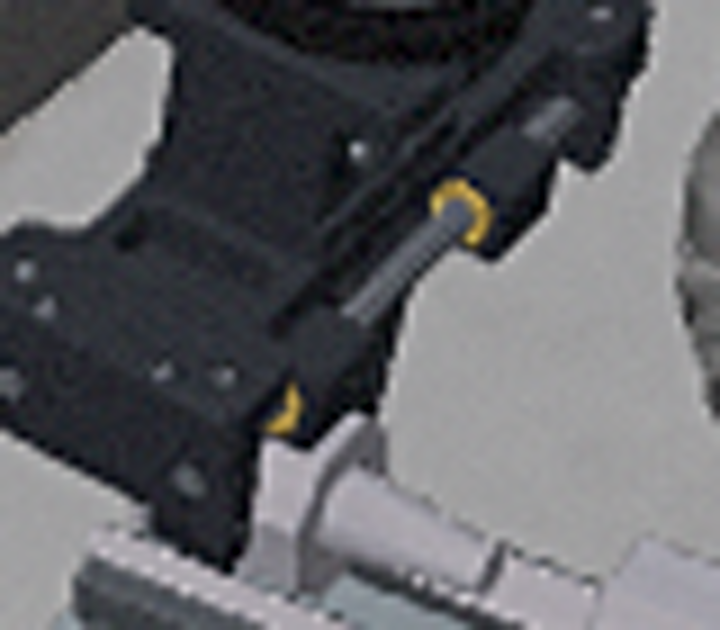

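Request:
{"fn": "play_rows", "kwargs": {
  "increments": [
    [[50,0,0,-2,0],[70,0,0,-1,0],[75,0,0,0,0],[75,0,0,0,0]]
  ]
}}

```text
t: 22.52
tool_pos: [0.6356, -0.0642, 0.0248]
tool_rot: [0.997, -0.004, -0.035, -0.069]
wrist_force: [0.5, 0.0, -0.0]
grip_width: 0.752
```

Request:
{"fn": "play_rows", "kwargs": {
  "increments": [
    [[75,0,0,-15,0],[75,0,0,-30,0],[75,0,0,-30,0]]
  ]
}}

```text
t: 22.9
tool_pos: [0.6399, -0.0746, 0.1009]
tool_rot: [0.997, -0.004, -0.036, -0.069]
wrist_force: [0.4, -0.4, 0.5]
grip_width: 0.745
```

```bash
python3 -c "
from h import *
d=go(.6336,-.03,.14,-.0045)
im=imaging.get_image('scene')[:,:,::-1].copy();cv2.imwrite('pics/scene25.png',im)
crop('','pics/scene25.png',250,150,170,130,4.6,'pics/s28.png')
"
```

```text
t 22.9 pos [ 0.6399 -0.0746  0.1009] toolx yaw -0.0038 shift [ -7.6 -50.2  -8.7] turn 0.0007 F [ 0.4 -0.4  0.5] w 0.745 z [-0.071  0.138 -0.988] j7 0.44
```

View pics/s28.png

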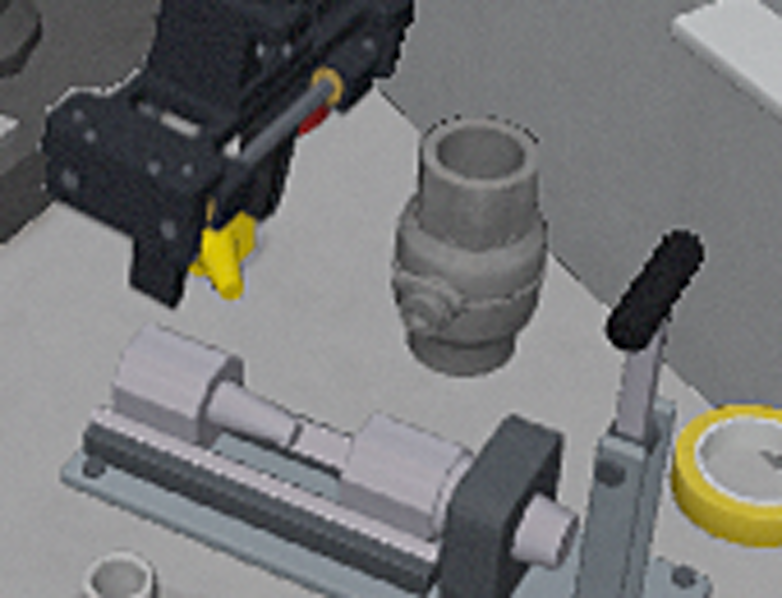

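```bash
python3 -c "
from h import *
d=go(.6336,-.062,.09,-.0045)
d=go(.6336,-.062,.043,-.0045)
crop('','pics/scene25.png',265,215,100,60,8,'pics/s29.png')
for s in (.12,.125,.13):print(s,((proj('scene',[fw(-s+.04,0,.045),fw(-s,-.022,.054),fw(-s,-.009,.067),fw(-s-.045,-.009,.067)])-[265,215])*8).round(0).tolist())
for s in (.005,.01,.015):print(s,((proj('scene',[fw(-s-.045,-.022,.054),fw(-s,-.022,.054),fw(-s-.045,-.009,.067)])-[265,215])*8).round(0).tolist())
"
```

```text
t 22.95 pos [ 0.6427 -0.0761  0.1053] toolx yaw -0.0048 shift [ -6.6 -12.5  40.9] turn -0.0003 F [ 2.3 -0.9  3.1] w 0.752 z [-0.065  0.137 -0.988] j7 0.44
t 22.95 pos [ 0.6427 -0.0761  0.1053] toolx yaw -0.0048 shift [-3.5 -6.1 87.4] turn -0.0003 F [ 2.3 -0.9  3.1] w 0.752 z [-0.065  0.137 -0.988] j7 0.44
0.12 [[424.0, 238.0], [246.0, 210.0], [272.0, 143.0], [124.0, 83.0]]
0.125 [[407.0, 231.0], [230.0, 203.0], [255.0, 136.0], [107.0, 77.0]]
0.13 [[390.0, 225.0], [213.0, 196.0], [239.0, 129.0], [91.0, 70.0]]
0.005 [[487.0, 308.0], [648.0, 374.0], [513.0, 239.0]]
0.01 [[469.0, 301.0], [630.0, 367.0], [496.0, 232.0]]
0.015 [[452.0, 294.0], [612.0, 359.0], [478.0, 225.0]]
```

View pics/s29.png

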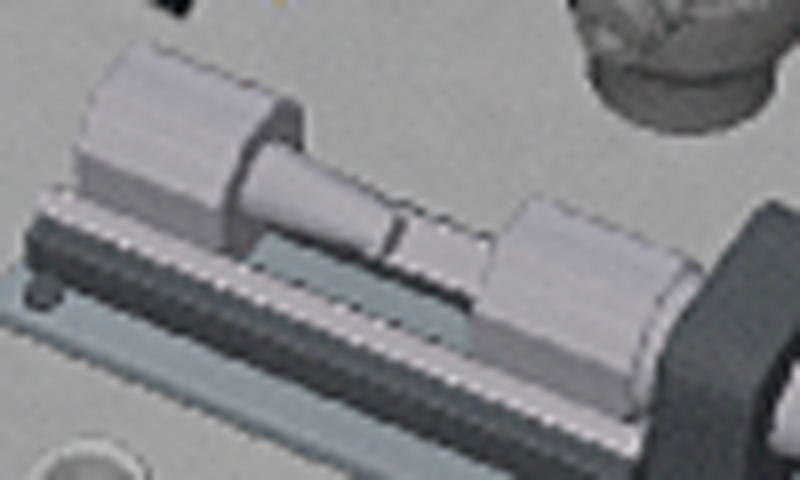

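Request:
{"fn": "play_rows", "kwargs": {
  "increments": [
    [[75,-6,-12,20,0],[75,-1,0,24,0],[75,1,3,24,0],[75,1,2,14,0],[75,0,0,0,0]]
  ]
}}

```text
t: 23.58
tool_pos: [0.6373, -0.0594, 0.0307]
tool_rot: [0.997, -0.005, -0.027, -0.068]
wrist_force: [-0.6, 0.2, -0.4]
grip_width: 0.752
```

```bash
python3 -c "
from h import *
d=go(.6336,-.062,.043,-.0045)
"
```

```text
t 23.57 pos [ 0.6373 -0.0594  0.0307] toolx yaw -0.0061 shift [-3.2  0.1 11. ] turn -0.0016 F [-0.6  0.2 -0.4] w 0.752 z [-0.054  0.136 -0.989] j7 0.47
```

Request:
{"fn": "play_rows", "kwargs": {
  "increments": [
    [[75,-3,1,6,0],[75,0,1,3,0],[45,0,0,0,0],[45,0,0,0,0],[45,0,0,0,0],[45,0,0,0,0]]
  ],
  "force": 6
}}

```text
t: 24.32
tool_pos: [0.6322, -0.0609, 0.0235]
tool_rot: [0.997, -0.005, -0.029, -0.068]
wrist_force: [1.4, 0.1, -1.9]
grip_width: 0.502
```

```bash
python3 -c "
from h import *
d=go(.6336,-.062,.043,-.0045)
d=go(.6335,-.102,.044,-.0045)
"
```

```text
t 24.32 pos [ 0.6322 -0.0609  0.0235] toolx yaw -0.0063 shift [ 1.6 -2.4  3.8] turn -0.0018 F [ 1.4  0.1 -1.9] w 0.502 z [-0.057  0.136 -0.989] j7 0.48
t 24.32 pos [ 0.6322 -0.0609  0.0235] toolx yaw -0.0063 shift [ 1.7 37.1 -2.7] turn -0.0018 F [ 1.4  0.1 -1.9] w 0.502 z [-0.057  0.136 -0.989] j7 0.48
```

Request:
{"fn": "play_rows", "kwargs": {
  "increments": [
    [[45,0,8,-1.1,0],[45,0,8,-1.1,0],[45,0,8,-1.1,0],[45,0,8,-1.1,0],[45,0,8,-1.1,0]]
  ]
}}

```text
t: 24.95
tool_pos: [0.6324, -0.0929, 0.0239]
tool_rot: [0.997, -0.002, -0.03, -0.075]
wrist_force: [-3.0, 6.1, 2.4]
grip_width: 0.5
```

```bash
python3 -c "
from h import *
d=go(.6335,-.127,.0465,-.0045)
im=imaging.get_image('scene')[:,:,::-1].copy();cv2.imwrite('pics/scene26.png',im)
crop('','pics/scene26.png',265,190,100,80,8,'pics/s30.png')
"
```

```text
t 24.95 pos [ 0.6324 -0.0929  0.0239] toolx yaw 0.0004 shift [ 1.1 29.8 -4.2] turn 0.0049 F [-3.   6.1  2.4] w 0.5 z [-0.059  0.149 -0.987] j7 0.53
```

View pics/s30.png

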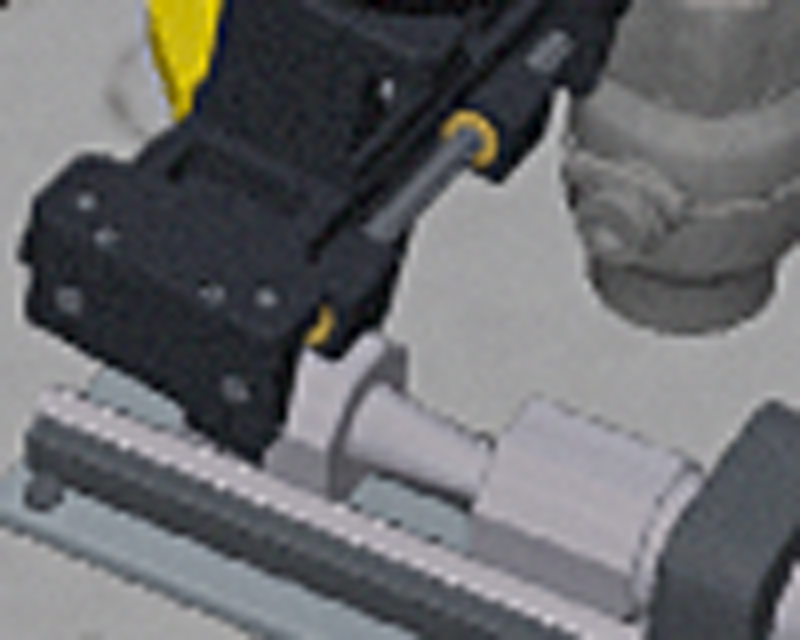

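```bash
python3 -c "
from h import *
crop('','pics/scene26.png',300,230,50,40,16,'pics/s31.png')
print(((proj('scene',[fw(-.055,0,.045),fw(-.0955,0,.045),fw(-.055,-.022,.054),fw(-.0955,-.022,.054),fw(-.0955,-.009,.067),fw(-.0955,0,.0565),fw(-.0955,0,.0335)])-[300,230])*16).round(0).tolist())
"
```

```text
[[459.0, 306.0], [183.0, 194.0], [378.0, 362.0], [98.0, 247.0], [150.0, 112.0], [184.0, 130.0], [182.0, 258.0]]
```

View pics/s31.png

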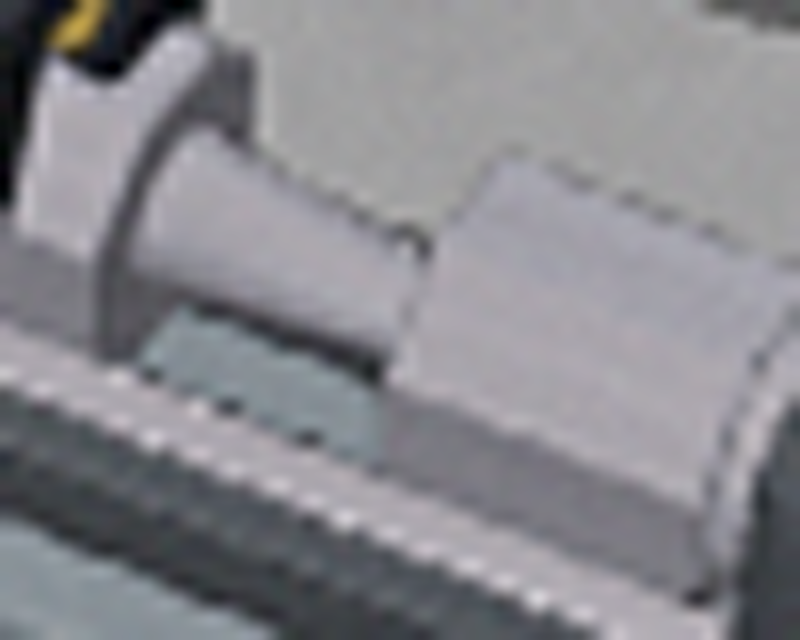

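Request:
{"fn": "play_rows", "kwargs": {
  "increments": [
    [[45,1,6,-2,0],[45,0,6,-1.5,0]]
  ]
}}

```text
t: 25.25
tool_pos: [0.6329, -0.1088, 0.0247]
tool_rot: [0.997, -0.003, -0.03, -0.073]
wrist_force: [0.0, 0.0, -3.7]
grip_width: 0.501
```

```bash
python3 -c "
from h import *
d=go(.6335,-.127,.0465,-.0045)
im=imaging.get_image('scene')[:,:,::-1].copy();cv2.imwrite('pics/scene27.png',im)
crop('','pics/scene27.png',300,230,60,45,13,'pics/s32.png')
"
```

```text
t 25.25 pos [ 0.6329 -0.1088  0.0247] toolx yaw -0.0011 shift [ 0.7 14.2 -0.9] turn 0.0034 F [ 0.   0.  -3.7] w 0.501 z [-0.06   0.146 -0.987] j7 0.55
```

View pics/s32.png

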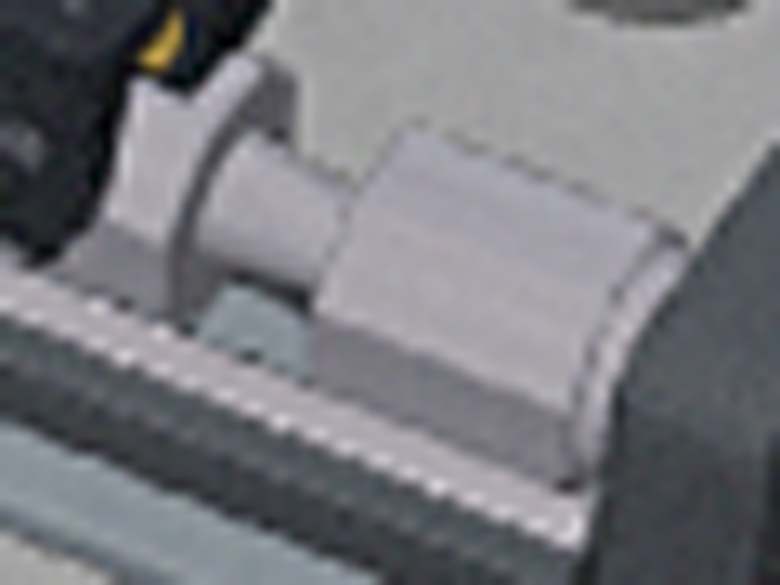

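Request:
{"fn": "play_rows", "kwargs": {
  "increments": [
    [[45,0,5,-0.5,0],[45,0,4,-0.5,0]]
  ]
}}

```text
t: 25.55
tool_pos: [0.6326, -0.1211, 0.0241]
tool_rot: [0.997, -0.004, -0.03, -0.072]
wrist_force: [0.6, 1.0, -3.8]
grip_width: 0.503
```

```bash
python3 -c "
from h import *
d=go(.6335,-.127,.0465,-.0045)
im=imaging.get_image('scene')[:,:,::-1].copy();cv2.imwrite('pics/scene28.png',im)
crop('','pics/scene28.png',300,230,60,45,13,'pics/s33.png')
"
```

```text
t 25.55 pos [ 0.6326 -0.1211  0.0241] toolx yaw -0.0032 shift [0.9 2.  0.3] turn 0.0013 F [ 0.6  1.  -3.8] w 0.503 z [-0.059  0.144 -0.988] j7 0.56
```

View pics/s33.png

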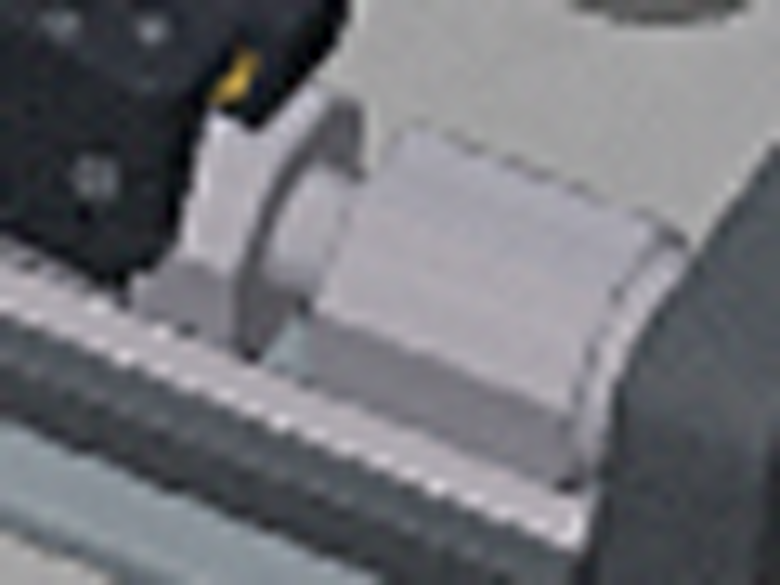

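Request:
{"fn": "play_rows", "kwargs": {
  "increments": [
    [[45,0,1.5,0,0],[45,0,0,1,0],[60,0,0,0,0],[75,0,0,0,0],[75,0,0,0,0],[75,0,0,0,0]]
  ]
}}

```text
t: 26.35
tool_pos: [0.6341, -0.1228, 0.0244]
tool_rot: [0.997, -0.004, -0.028, -0.072]
wrist_force: [-0.1, -1.3, -0.2]
grip_width: 0.751
```

```bash
python3 -c "
from h import *
d=go(.6335,-.127,.0465,-.0045)
im=imaging.get_image('scene')[:,:,::-1].copy();cv2.imwrite('pics/scene29.png',im)
crop('','pics/scene29.png',290,210,75,65,10,'pics/s34.png')
"
```

```text
t 26.35 pos [ 0.6341 -0.1228  0.0244] toolx yaw -0.0029 shift [-0.6  0.4  0.9] turn 0.0016 F [-0.1 -1.3 -0.2] w 0.751 z [-0.056  0.143 -0.988] j7 0.56
```

View pics/s34.png

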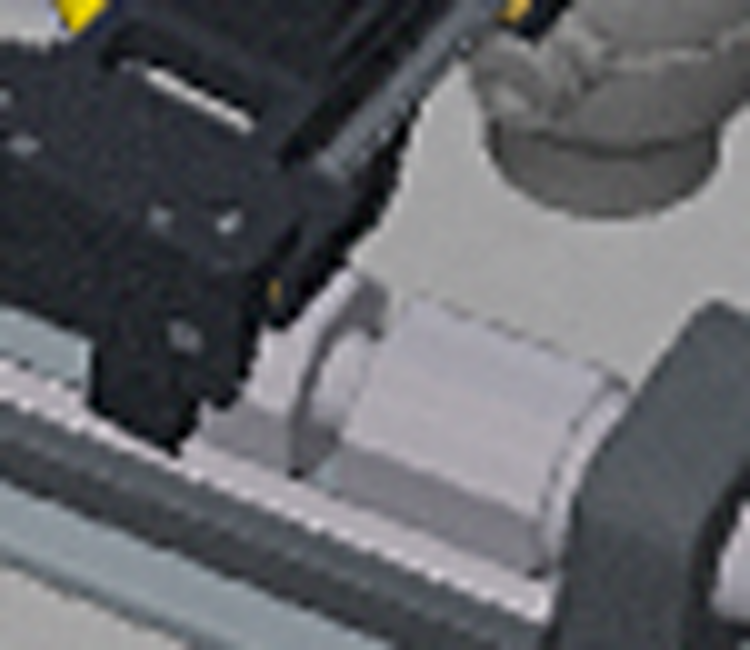

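Request:
{"fn": "play_rows", "kwargs": {
  "increments": [
    [[75,0,-2,-12,0],[75,-1,-4,-30,0],[75,-2,-5,-35,0],[75,-10,-10,-40,0],[75,-50,-10,0,0],[75,-60,0,0,0],[75,-60,0,0,0],[75,0,0,0,0]]
  ]
}}

```text
t: 27.4
tool_pos: [0.4544, -0.1082, 0.1636]
tool_rot: [0.997, -0.004, -0.026, -0.072]
wrist_force: [1.1, -0.6, -0.1]
grip_width: 0.752
```

```bash
python3 -c "
from h import *
d=go(.6335,-.127,.0465,-.0045)
for n in('scene','top'):
  im=imaging.get_image(n)[:,:,::-1].copy();cv2.imwrite(f'pics/{n}30.png',im)
crop('','pics/scene30.png',280,190,130,100,6,'pics/s35.png')
crop('','pics/top30.png',240,180,160,100,5,'pics/t35.png')
"
```

```text
t 27.4 pos [ 0.4544 -0.1082  0.1636] toolx yaw -0.0035 shift [186.1  32.8 127.3] turn 0.001 F [ 1.1 -0.6 -0.1] w 0.752 z [-0.051  0.144 -0.988] j7 0.54
```

View pics/s35.png

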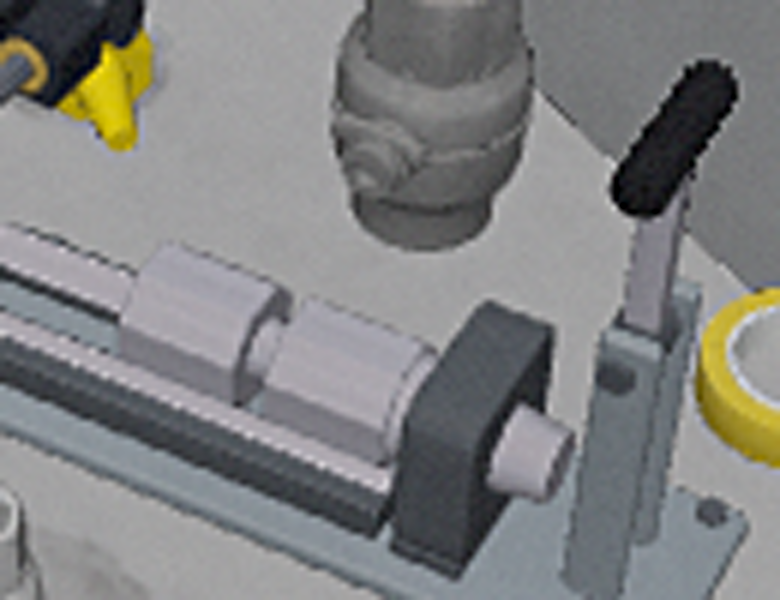

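View pics/t35.png

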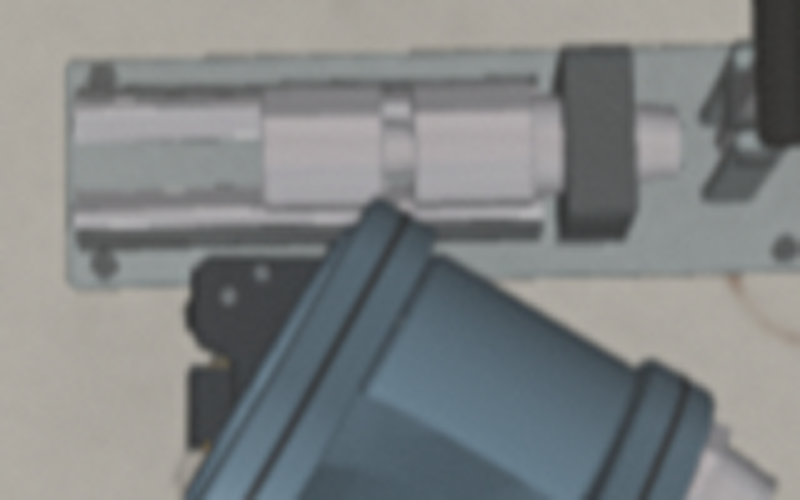

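Run:
```python
from h import *
im=cv2.imread('pics/top30.png').astype(float).mean(2)
for rows in ((199,203),(203,207),(207,211),(211,215),(215,218)):
    p=im[rows[0]:rows[1]].mean(0); print(rows,[int(v) for v in p[288:358]])
cv2.imwrite('pics/t36.png',cv2.resize(cv2.imread('pics/top30.png')[190:230,285:365],None,fx=10,fy=10,interpolation=cv2.INTER_CUBIC))
cv2.imwrite('pics/s36.png',cv2.resize(cv2.imread('pics/scene30.png')[225:275,295:360],None,fx=12,fy=12,interpolation=cv2.INTER_CUBIC))
```

```text
(199, 203) [140, 140, 141, 137, 123, 126, 128, 127, 127, 127, 128, 128, 128, 128, 128, 129, 129, 130, 130, 130, 130, 130, 129, 130, 129, 130, 129, 129, 135, 145, 149, 149, 150, 142, 120, 125, 131, 131, 131, 131, 131, 132, 132, 133, 134, 134, 134, 133, 134, 134, 133, 134, 134, 136, 136, 137, 137, 135, 130, 133, 133, 132, 129, 119, 92, 83, 88, 90, 90, 90]
(203, 207) [168, 169, 168, 163, 153, 163, 166, 167, 166, 166, 167, 167, 167, 167, 167, 168, 168, 169, 168, 168, 168, 169, 169, 168, 169, 169, 170, 164, 147, 140, 139, 140, 139, 137, 135, 159, 170, 170, 170, 170, 169, 170, 170, 170, 171, 170, 171, 171, 171, 171, 171, 171, 171, 171, 172, 172, 172, 169, 161, 162, 164, 164, 165, 158, 120, 87, 86, 90, 90, 90]
(207, 211) [150, 149, 149, 146, 148, 164, 168, 168, 167, 167, 168, 167, 167, 167, 167, 168, 167, 168, 168, 168, 168, 168, 168, 168, 168, 168, 168, 165, 157, 163, 165, 165, 166, 163, 157, 156, 166, 168, 168, 167, 167, 168, 167, 167, 168, 168, 168, 168, 168, 168, 168, 169, 168, 169, 168, 169, 169, 167, 161, 164, 166, 166, 167, 163, 133, 89, 85, 90, 90, 89]
(211, 215) [143, 143, 143, 143, 148, 163, 167, 167, 167, 167, 167, 167, 168, 167, 167, 167, 167, 168, 167, 168, 168, 167, 167, 168, 168, 168, 168, 164, 152, 152, 152, 152, 150, 148, 146, 153, 164, 167, 165, 166, 166, 166, 166, 166, 166, 167, 167, 167, 167, 167, 167, 167, 167, 167, 167, 168, 167, 165, 159, 161, 165, 166, 168, 162, 132, 87, 85, 90, 90, 90]
(215, 218) [139, 138, 138, 137, 140, 156, 164, 165, 165, 164, 164, 165, 164, 165, 165, 165, 165, 165, 165, 165, 165, 165, 165, 165, 166, 165, 166, 162, 147, 136, 129, 127, 127, 124, 122, 148, 164, 166, 165, 165, 165, 165, 165, 165, 165, 165, 165, 165, 165, 165, 164, 165, 165, 165, 165, 165, 165, 162, 153, 147, 145, 146, 146, 142, 115, 81, 84, 90, 91, 90]
```

View pics/t36.png

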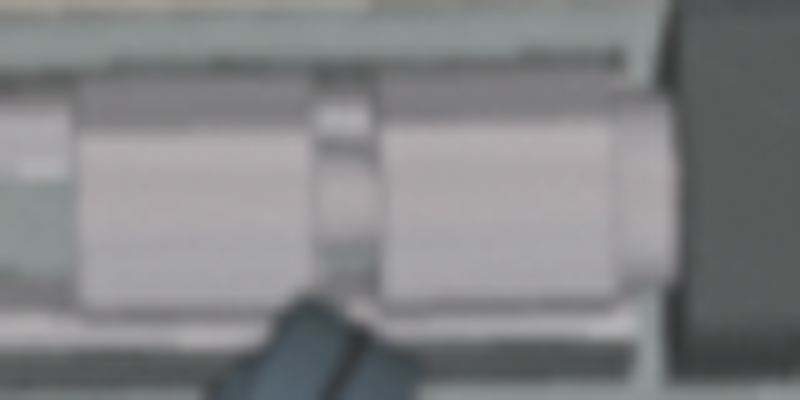

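View pics/s36.png

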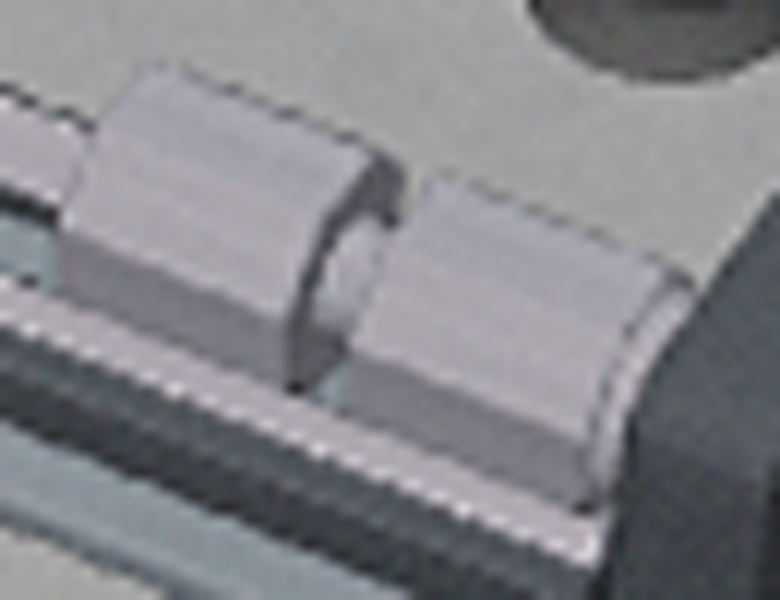

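Run:
```python
from h import *
for z in (.045,.067):
    print(z,[(y,proj('top',[[.633,y,z]])[0].round(2).tolist()) for y in (-.1075,-.1525,-.163,-.208,-.218)])
print([(pz('top',u,208,.067)[1]).round(4) for u in(292.3,315.8,322.7,346.0)], pz('top',352.3,208,.078)[1])
# scene: near vertical flat corner z=.054, solve fixture x for column
from scipy.optimize import brentq
for px in (60,293,352,595):
    u=px/12+295; print(px,brentq(lambda x:proj('scene',[fw(x,-.022,.054)])[0,0]-u,-.2,.05))
for px,nm in ((158,'ab'),(372,'as'),(432,'sb'),(668,'ss')):
    u=px/12+295; print(nm,brentq(lambda x:proj('scene',[fw(x,.009,.067)])[0,0]-u,-.2,.05))
```

```text
0.045 [(-0.1075, [293.0, 210.86]), (-0.1525, [316.87, 210.29]), (-0.163, [322.45, 210.15]), (-0.208, [346.35, 209.58]), (-0.218, [351.66, 209.45])]
0.067 [(-0.1075, [292.59, 208.73]), (-0.1525, [316.92, 208.14]), (-0.163, [322.6, 208.01]), (-0.208, [346.95, 207.42]), (-0.218, [352.36, 207.29])]
[np.float64(-0.107), np.float64(-0.1504), np.float64(-0.1632), np.float64(-0.2062)] -0.2171155810737398
60 -0.11001438045918166
293 -0.06468424693394328
352 -0.05344620945863403
595 -0.008146174657219105
ab -0.10877355873891033
as -0.06693616897954728
sb -0.055435279063348455
ss -0.011137592874718261
```

```bash
python3 -c "
from h import *
print(ctrl.job_done(), ctrl.get_state()['t'])"
```

```text
the job is handed in; nothing more can be done
the job is handed in; nothing more can be done
```

The job is handed in at about 28 s of the 72 s allowed. No verdict is reported, so what follows rests on my own measurements.

**What I did**
- I swung the lever until the sleeve stood clear, then let the lever return.
- I pushed the sleeve back into the ring by its rear rim.
- I picked up the grey slim-nosed arbor, laid it in the channel and slid it into the sleeve's back with a light grip.
- I let go and backed the arm clear.

**Last checks**

| Check | Camera reading |
|---|---|
| Sleeve taper showing | 8–11 mm (top view 10–11, scene view 8–11) |
| Arbor taper showing | 9.6–11.5 mm, measured between body centres |
| Alignment | Both look in line in the channel, by eye |
| Lever | Upright, by eye |
| Stub arbor and valves | Where they started, by eye |
| Robot contact | Arm clear, wrist force near zero |

**What disagreed or was not confirmed**
- **Tool height:** the reported tool position read about 23 mm low, and about 4 mm off in y. Both the pictures and a touch on the bench showed it. I corrected for this from the arbor pick-up on. The bench touch reached about 45 N.
- **Lever stop:** I judged this only from the sleeve, which stood about 25 mm out. Near the stop the push reached about 36 N and left the tool tilted by about 8°, which I then worked around.
- **Arbor gap:** the bare edge reading in the top view gave 13 mm. That view also shows both bodies about 2 mm too short, so I trust the centre-to-centre figure of about 11 mm.

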